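# Rack the cut steel lengths by size

### The arm

A 6-joint arm with a two-finger parallel gripper is mounted at the origin on the work surface; the furniture and walls round the work are solid. World frame = base frame: x ahead of the robot, y to its left, z up, the work surface at z = 0. Lengths are in m, angles in rad, forces in N, time in s.
With the tool pointing down it reaches from about 0.325 to 0.9 m from the base axis. Payload 3.5 kg.
Tool frame: the origin (TCP) lies at the very end of the fingers, on their centre line; the grasp point (between the pads) lies 19 mm behind it; z points along the fingers, y is the direction in which the jaws open and shut (so a half turn about z gives the same grasp; the last joint's range is limited). The gripper opens to 85 mm and grips with 20 to 120 N. Pads are 22 mm wide; open, the fingers measure 114 mm over their backs; the gripper's body (76 mm by 85 mm) begins 54 mm behind the grasp point. The pads swing forward as they close: fully open they stand 13 mm farther back than shut.
Start: joints at [-1.351, 0.276, -0.026, 1.268, 0, 1.467], TCP at [0.198, -0.593, 0.231] pointing down, gripper open.
Joint ranges: [-3.12, 3.12], [-0.85, 1.88], [-1.08, 1.24], [-1.95, 2.15], [-1.57, 1.53], [-3.14, 3.14]. Speed limits (rad/s): [2.57, 2.57, 3.14, 3.14, 3.14, 3.14].

### API

Orientations are given as a rotation vector (axis times angle).
In Python, from bench import read_state, imaging, order gives the robot as it stands.
- The arm moves only by the shell command python3 -m creep 'ROWS' [FORCE]. ROWS is JSON, a list of rows, each an object with "grip": the opening in per cent of the stroke, from 0 (shut) to 100 (fully open); "linear": the shift along the tool's x, y, z in m, a list of three; "rotation": the turn, a rotation vector about the tool's x, y, z in rad, a list of three. A call has 1 to 8 rows; each row shifts and turns the pose as measured when the row begins, along the tool's axes as they then stand; what a row does not reach is not made up. A row lasts 1/12 s, in which the tool goes at most 41.7 mm and 7.16 degrees, less where a joint would pass 70% of its speed; a pose out of reach is approached as far as the arm can. A call is refused whole if a number of a shift passes 0.0417 or a number of a turn 0.125, either way. A call with a gripper value outside its range is refused whole. The fingers move at their own pace and stop on an object; FORCE is the grip in N (left out, the last holds). Time passes only in rows, so rows that do not move let the fingers close. It gives the time, the measured TCP pose, the force and the opening at its end, in the units of the state.
- read_state(): the state, without advancing time (a new reading comes with each control period).
- imaging.snapshot(name): name is "scene" or "top" or "wrist"; returns the picture (384x512x3 uint8, red, green, blue); there is no depth.
- imaging.camera_model(name): a dict with "intrinsics" (3x3 intrinsics, pixels), "k1" (the pictures are not rectified: a ray, as slopes to the right and down, at radius r is drawn at 1 + k1 r^2 times it, then the intrinsics apply), "eye" and "attitude" of the camera in the world; the wrist camera has in their place "mount" (4x4, takes a point from camera to tool coordinates, whose origin is the TCP and whose axes are the flange's). Camera axes: x right, y down, z forward; pixel columns grow to the right and rows downward; lengths in m; the calibration is good to about 2 mm. A picture is of the moment at which its call begins: read the wrist's pose just before it. camera_model takes no time and is no camera call.
- order.finish_job(): hands the job in, once; it reports no verdict.
The state is a dict: "clock": time; "joints": joint angles; "dq": joint speeds; "tau": joint torques, N m; "tool_pos": TCP position; "tool_rot": TCP orientation; "ft_force": force on the tool from outside, world axes, zero at the start; "torque": the same for the moment, N m; "grip_width": finger opening in m.
Only numpy, scipy, OpenCV 4.12 (cv2) and the standard library are available. Lean on these libraries where they do the work, as an engineer would, in place of code of your own. Each camera call takes 0.05 s, during which the arm holds its last target.

### The job

Rack the four short flat steel bars lying loose on the green mat in the rests on the aluminium rail, in order of length: the shortest in the rest next to the black rubber block, each next longer one in the next rest, the longest at the nut end. Lay each bar flat down in its own rest, between the ears of both lugs and with about the same length sticking out at either side, and let go of them all.

Things in the scene. Friction and masses are not known exactly. Their poses are not given: they have to be found in the camera images.
- bar_85: loose plain steel flat bar, the shortest of the four: 85 mm long (its y axis), 20 mm wide (x), 12 mm thick (z), 0.12 kg nominal (varies 0.8 to 1.2 times); origin at the centre of its underside; lies flat on the worktop at the start. Clamped strips, up to 0.24 m high, stand to the left of the bars (y > 0.10 where x > 0.55, y > 0.25 where x > 0.50, y > 0.35 where x > 0.40): go round them
- bar_115: loose plain steel flat bar, the second shortest of the four: 115 mm long (its y axis), 20 mm wide (x), 12 mm thick (z), 0.16 kg nominal (varies 0.8 to 1.2 times); origin at the centre of its underside; lies flat on the worktop at the start. Clamped strips, up to 0.24 m high, stand to the left of the bars (y > 0.10 where x > 0.55, y > 0.25 where x > 0.50, y > 0.35 where x > 0.40): go round them
- bar_145: loose plain steel flat bar, the second longest of the four: 145 mm long (its y axis), 20 mm wide (x), 12 mm thick (z), 0.20 kg nominal (varies 0.8 to 1.2 times); origin at the centre of its underside; lies flat on the worktop at the start. Clamped strips, up to 0.24 m high, stand to the left of the bars (y > 0.10 where x > 0.55, y > 0.25 where x > 0.50, y > 0.35 where x > 0.40): go round them
- bar_175: loose plain steel flat bar, the longest of the four: 175 mm long (its y axis), 20 mm wide (x), 12 mm thick (z), 0.24 kg nominal (varies 0.8 to 1.2 times); origin at the centre of its underside; lies flat on the worktop at the start. Clamped strips, up to 0.24 m high, stand to the left of the bars (y > 0.10 where x > 0.55, y > 0.25 where x > 0.50, y > 0.35 where x > 0.40): go round them
- rest_a: fixed dark steel bar rest on the rail, 44 (x) by 62 (y) by 27 mm high; origin: centre of its underside, 5 mm above the worktop. A bar lies along its y on two 8 mm thick lugs centred at y = +-27 mm, seats 18 mm above the origin, between ears 32 mm apart. Fingers fit between the lugs (46 mm gap), either side of a 12 mm wide foot. At one end of the row: a, b, c, d follow along +x, about 72 mm apart
- rest_b: fixed dark steel bar rest on the rail, 44 (x) by 62 (y) by 27 mm high; origin: centre of its underside, 5 mm above the worktop. A bar lies along its y on two 8 mm thick lugs centred at y = +-27 mm, seats 18 mm above the origin, between ears 32 mm apart. Fingers fit between the lugs (46 mm gap), either side of a 12 mm wide foot. Second in the row, between rest_a and rest_c.
- rest_c: fixed dark steel bar rest on the rail, 44 (x) by 62 (y) by 27 mm high; origin: centre of its underside, 5 mm above the worktop. A bar lies along its y on two 8 mm thick lugs centred at y = +-27 mm, seats 18 mm above the origin, between ears 32 mm apart. Fingers fit between the lugs (46 mm gap), either side of a 12 mm wide foot. Third in the row, between rest_b and rest_d.
- rest_d: fixed dark steel bar rest on the rail, 44 (x) by 62 (y) by 27 mm high; origin: centre of its underside, 5 mm above the worktop. A bar lies along its y on two 8 mm thick lugs centred at y = +-27 mm, seats 18 mm above the origin, between ears 32 mm apart. Fingers fit between the lugs (46 mm gap), either side of a 12 mm wide foot. Last in the row, at the other end from rest_a.
- rubber_stop: fixed black rubber block, 22 x 30 x 20 mm, on one end of the aluminium rail (360 x 70 x 5 mm), about 42 mm beyond the outermost rest, rest_a or rest_d; it differs from start to start. A plain steel nut marks the other end. Origin at the centre of its underside
Things that resemble listed ones, but are neither listed nor needed, are in the scene too. What is shaped like the bar_115 but purple is not meant.

How it is judged:
At the end, for the whole second after the job is handed in: Rubber block to nut, the rests hold the 85, 115, 145, 175 mm bars in that order; each at rest within 12 mm of its rest's centre lengthwise, 10 mm across, underside 15.5 to 21 mm above the rest's origin, direction within 0.2 rad (((horizontal distance between rubber_stop and rest_a below 0.08 m and (x of bar_85 in the frame of rest_a between -0.01 and 0.01 m and y of bar_85 in the frame of rest_a between -0.012 and 0.012 m and z of bar_85 in the frame of rest_a between 0.0155 and 0.021 m and angle between the y axis of bar_85 and the y axis of rest_a, either way round below 0.2 rad and linear speed of bar_85 below 0.02 m/s) and (x of bar_115 in the frame of rest_b between -0.01 and 0.01 m and y of bar_115 in the frame of rest_b between -0.012 and 0.012 m and z of bar_115 in the frame of rest_b between 0.0155 and 0.021 m and angle between the y axis of bar_115 and the y axis of rest_b, either way round below 0.2 rad and linear speed of bar_115 below 0.02 m/s) and (x of bar_145 in the frame of rest_c between -0.01 and 0.01 m and y of bar_145 in the frame of rest_c between -0.012 and 0.012 m and z of bar_145 in the frame of rest_c between 0.0155 and 0.021 m and angle between the y axis of bar_145 and the y axis of rest_c, either way round below 0.2 rad and linear speed of bar_145 below 0.02 m/s) and (x of bar_175 in the frame of rest_d between -0.01 and 0.01 m and y of bar_175 in the frame of rest_d between -0.012 and 0.012 m and z of bar_175 in the frame of rest_d between 0.0155 and 0.021 m and angle between the y axis of bar_175 and the y axis of rest_d, either way round below 0.2 rad and linear speed of bar_175 below 0.02 m/s)) or (horizontal distance between rubber_stop and rest_d below 0.08 m and (x of bar_85 in the frame of rest_d between -0.01 and 0.01 m and y of bar_85 in the frame of rest_d between -0.012 and 0.012 m and z of bar_85 in the frame of rest_d between 0.0155 and 0.021 m and angle between the y axis of bar_85 and the y axis of rest_d, either way round below 0.2 rad and linear speed of bar_85 below 0.02 m/s) and (x of bar_115 in the frame of rest_c between -0.01 and 0.01 m and y of bar_115 in the frame of rest_c between -0.012 and 0.012 m and z of bar_115 in the frame of rest_c between 0.0155 and 0.021 m and angle between the y axis of bar_115 and the y axis of rest_c, either way round below 0.2 rad and linear speed of bar_115 below 0.02 m/s) and (x of bar_145 in the frame of rest_b between -0.01 and 0.01 m and y of bar_145 in the frame of rest_b between -0.012 and 0.012 m and z of bar_145 in the frame of rest_b between 0.0155 and 0.021 m and angle between the y axis of bar_145 and the y axis of rest_b, either way round below 0.2 rad and linear speed of bar_145 below 0.02 m/s) and (x of bar_175 in the frame of rest_a between -0.01 and 0.01 m and y of bar_175 in the frame of rest_a between -0.012 and 0.012 m and z of bar_175 in the frame of rest_a between 0.0155 and 0.021 m and angle between the y axis of bar_175 and the y axis of rest_a, either way round below 0.2 rad and linear speed of bar_175 below 0.02 m/s)))); the robot touches nothing.
It also fails if it takes over 112 s, if anything falls off the work surface, if the arm or the gripper's body presses on something with over 40 N, if the wrist force passes 120 N, or if a joint passes its speed limit or range.

## Working session

There is one attempt and no reset: what is moved stays moved. The work goes in short steps, Python scripts to look and compute and a shell command to move; the robot and the scene stay as the last step left them, time stands still between calls to the robot, and variables do not carry over. Pictures are saved under pics/ and viewed, and the job is handed in when it is done.

```bash
ls; mkdir -p pics; python3 - <<'E'
from bench import read_state, imaging, order
import cv2
print(read_state())
for n in ("scene","top","wrist"):
    print(n,imaging.camera_model(n))
for n in ("scene","top"):
    im=imaging.snapshot(n); cv2.imwrite(f"pics/{n}0.png",im[:,:,::-1])
E
```

```text
pics
{'clock': 0.0, 'joints': array([-1.35140168e+00,  2.77122251e-01, -2.78947787e-02,  1.26799297e+00,
       -2.00701046e-06,  1.46742005e+00]), 'dq': array([ 2.20322458e-03, -2.78981105e-05, -5.77093174e-04, -1.29986746e-03,
        6.64301077e-04,  1.03773304e-03]), 'tau': array([-1.16719028e-03, -4.45509803e+01,  2.95201385e+01,  1.64063653e-02,
       -1.76238354e-04,  1.33052108e-06]), 'tool_pos': array([ 0.19808039, -0.59195716,  0.23015982]), 'tool_rot': array([-3.09858844e+00, -5.04454309e-01,  2.04601199e-04]), 'ft_force': array([-0.58703233, -0.46663311, -0.45628564]), 'torque': array([-0.02978107, -0.01993645,  0.03218761]), 'grip_width': 0.08534529327137579}
scene {'intrinsics': array([[463.15326755,   0.        , 257.43597848],
       [  0.        , 463.15326755, 202.47266898],
       [  0.        ,   0.        ,   1.        ]]), 'k1': -0.18151250438685038, 'eye': array([0.05690419, 0.80018764, 0.87230829]), 'attitude': array([-0.61446007,  2.61162145, -1.19392013])}
top {'intrinsics': array([[443.41970528,   0.        , 256.86346319],
       [  0.        , 443.41970528, 190.90376651],
       [  0.        ,   0.        ,   1.        ]]), 'k1': 0.0344134479461697, 'eye': array([ 0.39983255, -0.04039767,  1.07873594]), 'attitude': array([-2.17816998,  2.19338222, -0.07250449])}
wrist {'intrinsics': array([[269.43320148,   0.        , 252.90799296],
       [  0.        , 269.43320148, 193.14888824],
       [  0.        ,   0.        ,   1.        ]]), 'k1': -0.05951260877472177, 'mount': array([[ 9.73509571e-04, -9.48094277e-01, -3.17987885e-01,
         8.04513128e-02],
       [ 9.99999474e-01,  8.20655064e-04,  6.14648227e-04,
        -1.02077880e-03],
       [-3.21786098e-04, -3.17988316e-01,  9.48094577e-01,
        -1.43299029e-01],
       [ 0.00000000e+00,  0.00000000e+00,  0.00000000e+00,
         1.00000000e+00]])}
```

View pics/scene0.png

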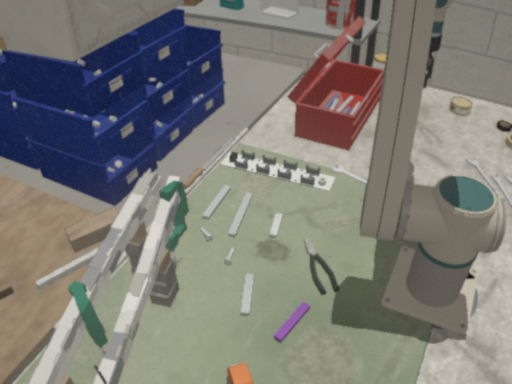

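View pics/top0.png

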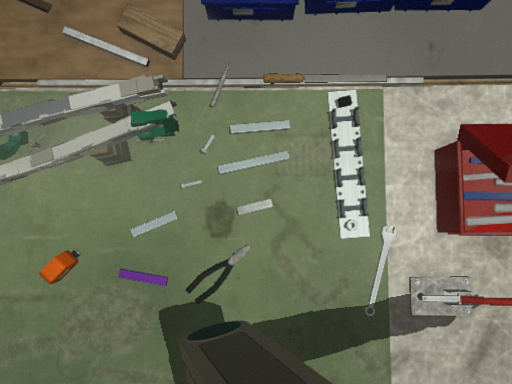

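```bash
cat > h.py <<'E'
import numpy as np, cv2
from bench import read_state, imaging
from scipy.spatial.transform import Rotation as R
def pose(name,st=None):
    m=imaging.camera_model(name)
    if name=="wrist":
        T=np.eye(4);T[:3,:3]=R.from_rotvec(st['tool_rot']).as_matrix();T[:3,3]=st['tool_pos']
        T=T@m['mount'];return m,T[:3,:3],T[:3,3]
    return m,R.from_rotvec(m['attitude']).as_matrix(),m['eye']
def cast(name,px,z,st=None):
    m,A,e=pose(name,st);px=np.atleast_2d(np.asarray(px,float));K=m['intrinsics']
    D=np.array([m['k1'],0,0,0.])
    u=cv2.undistortPoints(px[:,None],K,D)[:,0]
    d=np.c_[u,np.ones(len(u))]@A.T
    return e+d*((z-e[2])/d[:,2])[:,None]
def proj(name,P,st=None):
    m,A,e=pose(name,st);c=(np.atleast_2d(P)-e)@A
    return cv2.projectPoints(c[:,None],np.zeros(3),np.zeros(3),m['intrinsics'],np.array([m['k1'],0,0,0.]))[0][:,0]
def snap(name,f):
    st=read_state();im=imaging.snapshot(name)[:,:,::-1].copy();cv2.imwrite('pics/'+f,im);return st,im
E
python3 - <<'E'
from h import *
im=cv2.imread('pics/top0.png');hsv=cv2.cvtColor(im,cv2.COLOR_BGR2HSV)
for n,(u,v) in dict(a=(260,127),b=(253,161),c=(255,207),d=(154,224),p=(143,277),mat=(300,250)).items(): print(n,hsv[v,u],im[v,u],cast('top',(u,v),0.012).round(3))
c=im[80:245,120:395];cv2.imwrite('pics/c0.png',cv2.resize(c,None,fx=2.9,fy=2.9,interpolation=cv2.INTER_CUBIC))
c=im[85:245,320:380];cv2.imwrite('pics/c1.png',cv2.resize(c,None,fx=3.7,fy=3.7,interpolation=cv2.INTER_CUBIC))
E
```

```text
a [ 81  20 169] [165 169 156] [[ 0.629 -0.047  0.012]]
b [ 76  17 170] [165 170 159] [[ 0.545 -0.03   0.012]]
c [ 41  12 176] [168 176 173] [[ 0.434 -0.034  0.012]]
d [ 81  20 163] [159 163 150] [[0.395 0.208 0.012]]
p [138 160 139] [139  52 103] [[0.27  0.233 0.012]]
mat [ 42  72 124] [ 89 124 110] [[ 0.331 -0.141  0.012]]
```

View pics/c0.png

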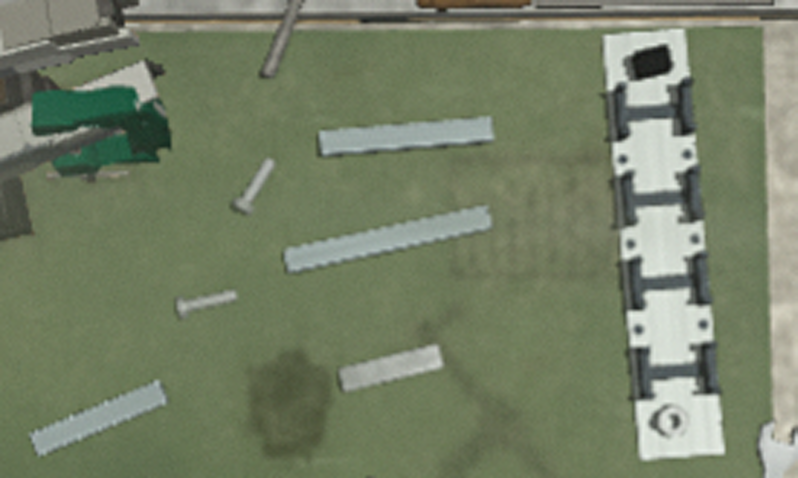

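View pics/c1.png

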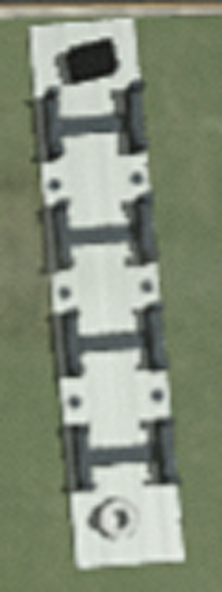

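```bash
cat > meas.py <<'E'
from h import *
def bars(im,name,z,st=None,lo=(0,0,140),hi=(179,45,255),amin=300,amax=4000):
    hsv=cv2.cvtColor(im,cv2.COLOR_BGR2HSV)
    m=cv2.inRange(hsv,lo,hi)
    out=[]
    for c in cv2.findContours(m,cv2.RETR_EXTERNAL,cv2.CHAIN_APPROX_NONE)[0]:
        a=cv2.contourArea(c)
        if not amin<a<amax: continue
        P=cast(name,c[:,0].astype(float),z,st)
        (cx,cy),(w,h),an=cv2.minAreaRect((P[:,:2]*1000).astype(np.float32))
        b=cv2.boxPoints(((cx,cy),(w,h),an))
        e=max([b[1]-b[0],b[2]-b[1]],key=np.linalg.norm)
        th=np.arctan2(-e[0],e[1]) # yaw: angle of long axis from +y
        th=(th+np.pi/2)%np.pi-np.pi/2
        out.append((round(cx),round(cy),round(max(w,h)),round(min(w,h)),round(th,3),c[:,0].mean(0).round()))
    return out
E
python3 - <<'E'
from meas import *
im=cv2.imread('pics/top0.png')
for o in bars(im,'top',0.012,amin=150):
    if 240<o[0]<680: print(o)
s=cast('top',[(327.5,93),(355,91)],0.005);print(s)
# rail: corner pixels from crop c1 (/3.7 + (320,85))
def c1(p): return np.array(p)/3.7+[320,85]
q=[(30,25),(133,19),(184,560),(78,567)]
P=cast('top',c1(q),0.005)[:,:2];print(P.round(4));print([np.linalg.norm(P[i]-P[i-1]).round(4) for i in range(4)],P.mean(0))
# lugs: crossbar/foot centres
for z in(0.012,0.03):
  print(z,cast('top',c1([(90,125),(100,235),(105,342),(118,455)]),z).round(4))
E
```

```text
(399, -590, 103, 16, np.float32(0.067), array([489., 220.]))
(396, 210, 113, 21, np.float32(0.387), array([153., 224.]))
(393, -270, 71, 66, np.float32(0.07), array([354., 224.]))
(435, -33, 85, 20, np.float32(0.238), array([255., 206.]))
(469, -264, 70, 63, np.float32(-0.007), array([351., 192.]))
(542, 520, 124, 35, np.float32(0.326), array([ 24., 166.]))
(543, -31, 175, 21, np.float32(0.21), array([253., 162.]))
(540, -260, 70, 59, np.float32(0.069), array([348., 162.]))
(611, -255, 70, 61, np.float32(-0.009), array([345., 133.]))
(631, -47, 146, 19, np.float32(0.077), array([260., 126.]))
(609, 349, 232, 38, np.float32(0.359), array([ 97., 137.]))
[[ 0.71309106 -0.21383324  0.005     ]
 [ 0.71736951 -0.28126571  0.005     ]]
[[ 0.7162 -0.2154]
 [ 0.7195 -0.2836]
 [ 0.3618 -0.3091]
 [ 0.3577 -0.2403]]
[np.float64(0.3594), np.float64(0.0683), np.float64(0.3586), np.float64(0.0688)] [ 0.53879429 -0.26209605]
0.012 [[ 0.647  -0.2525  0.012 ]
 [ 0.5741 -0.2577  0.012 ]
 [ 0.5037 -0.2595  0.012 ]
 [ 0.4301 -0.2664  0.012 ]]
0.03 [[ 0.6428 -0.2489  0.03  ]
 [ 0.5711 -0.254   0.03  ]
 [ 0.502  -0.2558  0.03  ]
 [ 0.4295 -0.2626  0.03  ]]
```

```bash
python3 -m creep '[{"grip":100,"linear":[0,0,0],"rotation":[0,0,-0.125]},{"grip":100,"linear":[0,0,0],"rotation":[0,0,-0.125]},{"grip":100,"linear":[0,0,0],"rotation":[0,0,-0.125]},{"grip":100,"linear":[0,0,0],"rotation":[0,0,-0.125]},{"grip":100,"linear":[0,0,0],"rotation":[0,0,-0.125]},{"grip":100,"linear":[0,0,0],"rotation":[0,0,-0.125]},{"grip":100,"linear":[0,0,0],"rotation":[0,0,-0.125]},{"grip":100,"linear":[0,0,0],"rotation":[0,0,-0.125]}]' 60
cat > go.py <<'E'
import sys
from h import *
# go.py x y z psi : prints needed shift in tool axes and turn
st=read_state();M=R.from_rotvec(st['tool_rot']).as_matrix()
psi=np.arctan2(M[1,0],M[0,0]);p=st['tool_pos']
print('t',round(st['clock'],2),'pos',p.round(4),'psi',round(psi,3),'tilt',(M[:2,2]).round(3),'F',st['ft_force'].round(1),'w',round(st['grip_width'],4),'q',st['joints'].round(2))
if len(sys.argv)>1:
    x,y,z,ps=map(float,sys.argv[1:5])
    T=R.from_rotvec([0,0,ps]).as_matrix()@np.diag([1,-1,-1.])
    print('turn now (tool axes)',(R.from_matrix(M.T@T)).as_rotvec().round(3))
    d=np.array([x,y,z])-p
    print('shift in present axes',(M.T@d).round(4),' after turn',(T.T@d).round(4))
E
python3 go.py 0.5 -0.2 0.3 1.64
```

```text
clock: 0.77
tool_pos: [0.1972, -0.5882, 0.2244]
tool_rot: [-2.464, -1.93, -0.009]
ft_force: [-0.6, 0.1, 0.1]
grip_width: 0.0851
t 0.77 pos [ 0.1972 -0.5882  0.2244] psi 1.329 tilt [-0.003  0.012] F [-0.6  0.1  0.1] w 0.0851 q [-1.35  0.28 -0.04  1.27  0.    0.46]
turn now (tool axes) [-0.004 -0.012 -0.311]
shift in present axes [ 0.4503  0.2005 -0.0716]  after turn [ 0.3664  0.3289 -0.0756]
```

```bash
python3 -m creep '[{"grip":100,"linear":[0,0,-0.02],"rotation":[0,-0.004,-0.104]},{"grip":100,"linear":[0.02,0.01,-0.02],"rotation":[0,-0.004,-0.104]},{"grip":100,"linear":[0.03,0.025,-0.02],"rotation":[0,-0.004,-0.104]},{"grip":100,"linear":[0.03,0.026,-0.01],"rotation":[0,0,0]},{"grip":100,"linear":[0.03,0.026,-0.01],"rotation":[0,0,0]},{"grip":100,"linear":[0.03,0.026,-0.005],"rotation":[0,0,0]},{"grip":100,"linear":[0.03,0.026,0],"rotation":[0,0,0]},{"grip":100,"linear":[0.03,0.026,0],"rotation":[0,0,0]}]' 60
python3 go.py 0.53 -0.26 0.33 1.64
```

```text
clock: 1.43
tool_pos: [0.3529, -0.3769, 0.3071]
tool_rot: [-2.128, -2.298, -0.003]
ft_force: [1.0, -0.2, 0.2]
grip_width: 0.0856
t 1.43 pos [ 0.3529 -0.3769  0.3071] psi 1.648 tilt [-0.006  0.008] F [ 1.  -0.2  0.2] w 0.0856 q [-0.94  0.06 -0.13  1.39 -0.    0.55]
turn now (tool axes) [-0.005 -0.008  0.008]
shift in present axes [ 0.1031  0.1855 -0.023 ]  after turn [ 0.1044  0.1848 -0.0229]
```

```bash
python3 -m creep '[{"grip":100,"linear":[0.027,0.03,-0.002],"rotation":[0,0,0]},{"grip":100,"linear":[0.027,0.03,-0.002],"rotation":[0,0,0]},{"grip":100,"linear":[0.027,0.03,-0.002],"rotation":[0,-0.004,0]},{"grip":100,"linear":[0.027,0.03,-0.002],"rotation":[0,-0.004,0]},{"grip":100,"linear":[0.027,0.03,-0.002],"rotation":[0,0,0]},{"grip":100,"linear":[0.027,0.03,-0.002],"rotation":[0,0,0]},{"grip":100,"linear":[0,0,0],"rotation":[0,0,0]}]' 60
python3 - <<'E'
from h import *
st,im=snap('wrist','w1.png')
E
python3 go.py 0.54 -0.2 0.31 1.64
```

```text
clock: 2.02
tool_pos: [0.525, -0.1872, 0.3172]
tool_rot: [-2.124, -2.306, 0.002]
ft_force: [-0.2, 0.1, -1.5]
grip_width: 0.0854
t 2.07 pos [ 0.5231 -0.1889  0.317 ] psi 1.652 tilt [-0.008  0.002] F [-0.4 -0.5 -0. ] w 0.0855 q [-0.46  0.13 -0.03  1.42 -0.    1.03]
turn now (tool axes) [-0.008 -0.003  0.012]
shift in present axes [-0.0124  0.016   0.0068]  after turn [-0.0122  0.0161  0.007 ]
```

View pics/w1.png

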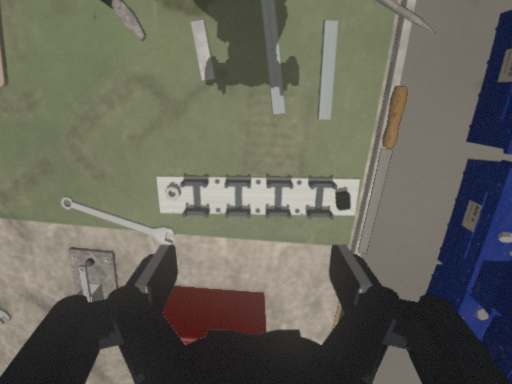

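```bash
python3 - <<'E'
from h import *
st={'tool_pos':np.array([0.525,-0.1872,0.3172]),'tool_rot':np.array([-2.124,-2.306,0.002])}
im=cv2.imread('pics/w1.png')
hsv=cv2.cvtColor(im,cv2.COLOR_BGR2HSV)
m=cv2.inRange(hsv,(0,0,185),(179,40,255));m[:170]=0;m[222:]=0;m[:,:150]=0;m[:,365:]=0
m=cv2.morphologyEx(m,cv2.MORPH_OPEN,np.ones((3,3)))
ys,xs=np.nonzero(m);pts=np.c_[xs,ys].astype(float)
P=cast('wrist',pts,0.005,st)[:,:2]
r=cv2.minAreaRect((P*1000).astype(np.float32));print(r)
cv2.imwrite('pics/c2.png',cv2.resize(im[165:230,145:375],None,fx=3.4,fy=3.4,interpolation=cv2.INTER_CUBIC))
n=[(173,192),(343,200)];print(cast('wrist',n,0.01,st).round(4))
E
```

```text
((535.942626953125, -260.8027648925781), (357.3307800292969, 66.51261901855469), 4.112341403961182)
[[ 0.3861 -0.2645  0.01  ]
 [ 0.6889 -0.2538  0.01  ]]
```

View pics/c2.png

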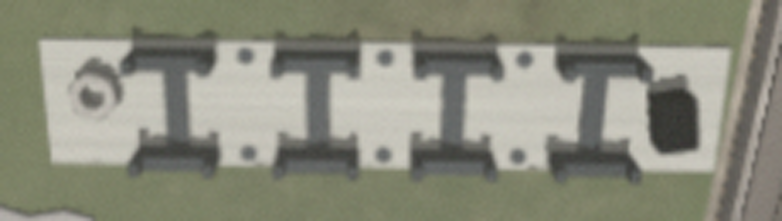

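Candidates: the grey bars at top-picture pixels (255,207), (154,224), (260,127), (253,161) measure 85, 113, 146 and 175 mm, all on the mat. The purple one at (143,277) and the strip on the brown bench at (105,46) are not meant. The crop c0 confirms the four plain grey flats. The rubber block sits at the far end (rest_d) and the nut at rest_a. So 85→d, 115→c, 145→b, 175→a. I start with the 85 mm bar.

```bash
python3 go.py 0.435 -0.033 0.12 1.809; python3 -m creep '[{"grip":100,"linear":[0.018,-0.012,0.024],"rotation":[0,0,-0.08]},{"grip":100,"linear":[0.02,-0.016,0.028],"rotation":[0,0,-0.08]},{"grip":100,"linear":[0.022,-0.016,0.028],"rotation":[0,0,0]},{"grip":80,"linear":[0.022,-0.016,0.028],"rotation":[0,0,0]},{"grip":60,"linear":[0.022,-0.016,0.028],"rotation":[0,0,0]},{"grip":60,"linear":[0.022,-0.016,0.028],"rotation":[0,0,0]}]' 60; python3 go.py 0.435 -0.033 0.12 1.809
```

```text
t 2.07 pos [ 0.5231 -0.1889  0.317 ] psi 1.652 tilt [-0.008  0.002] F [-0.4 -0.5 -0. ] w 0.0855 q [-0.46  0.13 -0.03  1.42 -0.    1.03]
turn now (tool axes) [-0.008 -0.004 -0.157]
shift in present axes [ 0.162  -0.0736  0.198 ]  after turn [ 0.1723 -0.0488  0.197 ]
clock: 2.57
tool_pos: [0.4091, -0.0907, 0.1518]
tool_rot: [1.927, 2.468, -0.005]
ft_force: [1.0, 0.1, 0.1]
grip_width: 0.0519
t 2.57 pos [ 0.4091 -0.0907  0.1518] psi 1.816 tilt [ 0.006 -0.009] F [1.  0.1 0.1] w 0.0519 q [-0.37 -0.04 -0.56  1.04 -0.01  0.96]
turn now (tool axes) [0.004 0.01  0.007]
shift in present axes [0.05   0.039  0.0315]  after turn [0.0499 0.0388 0.0318]
```

```bash
python3 -m creep '[{"grip":60,"linear":[0.018,0.014,0.01],"rotation":[0.004,0.008,0.004]},{"grip":60,"linear":[0.018,0.014,0.008],"rotation":[0,0,0]},{"grip":60,"linear":[0.014,0.012,0.006],"rotation":[0,0,0]},{"grip":60,"linear":[0,0,0],"rotation":[0,0,0]}]' 60; python3 - <<'E'
from h import *
st,im=snap('wrist','w2.png')
import pickle;pickle.dump(st,open('w2.pkl','wb'))
E
python3 go.py 0.435 -0.033 0.12 1.809
```

```text
clock: 2.9
tool_pos: [0.4113, -0.027, 0.1124]
tool_rot: [-1.929, -2.441, 0.025]
ft_force: [-0.9, 0.5, -0.1]
grip_width: 0.051
t 2.95 pos [ 0.4106 -0.0279  0.1126] psi 1.804 tilt [-0.035  0.006] F [-1.4  0.2 -0.5] w 0.0511 q [-0.22  0.02 -0.59  0.99 -0.    1.11]
turn now (tool axes) [-0.033 -0.014 -0.005]
shift in present axes [-0.0105  0.0223 -0.0083]  after turn [-0.0108  0.0225 -0.0074]
```

View pics/w2.png

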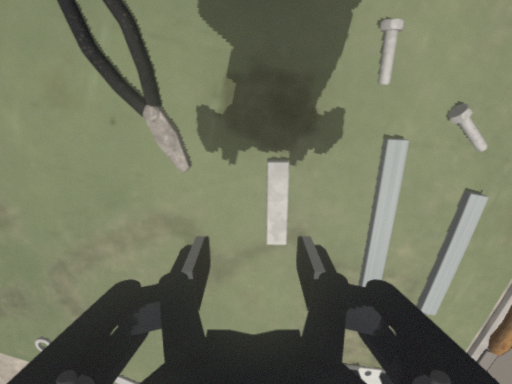

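```bash
python3 - <<'E'
from meas import *
import pickle;st=pickle.load(open('w2.pkl','rb'))
im=cv2.imread('pics/w2.png')
for o in bars(im,'wrist',0.012,st,lo=(0,0,150),amin=800,amax=6000): print(o)
E
```

```text
(627, -47, 145, 20, np.float32(0.079), array([455., 253.]))
(432, -32, 85, 21, np.float32(0.233), array([277., 203.]))
(538, -20, 155, 20, np.float32(0.211), array([385., 211.]))
(317, 5, 64, 19, np.float32(0.643), array([165., 138.]))
```

```bash
python3 -m creep '[{"grip":60,"linear":[-0.005,0.012,0],"rotation":[-0.03,-0.012,0]},{"grip":60,"linear":[-0.003,0.010,0.01],"rotation":[0,0,0]},{"grip":60,"linear":[0,0,0.02],"rotation":[0,0,0]},{"grip":60,"linear":[0,0,0.02],"rotation":[0,0,0]},{"grip":60,"linear":[0,0,0],"rotation":[0,0,0]}]' 60; python3 go.py 0.433 -0.0325 0.003 1.805
```

```text
clock: 3.37
tool_pos: [0.4362, -0.038, 0.0643]
tool_rot: [1.951, 2.454, -0.003]
ft_force: [-0.3, -0.1, -0.2]
grip_width: 0.0512
t 3.37 pos [ 0.4362 -0.038   0.0643] psi 1.799 tilt [ 0.004 -0.006] F [-0.3 -0.1 -0.2] w 0.0512 q [-0.23  0.1  -0.63  0.83 -0.    1.11]
turn now (tool axes) [ 0.002  0.006 -0.006]
shift in present axes [ 0.0065 -0.002   0.0613]  after turn [ 0.0061 -0.0018  0.0613]
```

```bash
python3 -m creep '[{"grip":60,"linear":[0.004,-0.002,0.018],"rotation":[0.002,0.006,-0.006]},{"grip":60,"linear":[0.002,0,0.018],"rotation":[0,0,0]},{"grip":60,"linear":[0,0,0.014],"rotation":[0,0,0]},{"grip":60,"linear":[0,0,0.005],"rotation":[0,0,0]},{"grip":60,"linear":[0,0,0],"rotation":[0,0,0]}]' 60; python3 go.py 0.433 -0.0325 0.003 1.805
```

```text
clock: 3.78
tool_pos: [0.4362, -0.0397, 0.013]
tool_rot: [1.951, 2.452, 0.001]
ft_force: [-0.7, -0.0, 0.5]
grip_width: 0.0512
t 3.78 pos [ 0.4362 -0.0397  0.013 ] psi 1.797 tilt [ 0.006 -0.005] F [-0.7 -0.   0.5] w 0.0512 q [-0.24  0.18 -0.68  0.7  -0.    1.11]
turn now (tool axes) [ 0.005  0.006 -0.008]
shift in present axes [ 0.0078 -0.0016  0.0099]  after turn [ 0.0078 -0.0015  0.01  ]
```

```bash
python3 -m creep '[{"grip":60,"linear":[0.008,-0.001,0.006],"rotation":[0.004,0.006,-0.008]},{"grip":60,"linear":[0.004,0,0.003],"rotation":[0,0,0]},{"grip":60,"linear":[0,0,0],"rotation":[0,0,0]}]' 60; python3 go.py 0.433 -0.0325 0.003 1.805
```

```text
clock: 4.03
tool_pos: [0.4346, -0.0293, 0.0062]
tool_rot: [1.946, 2.461, 0.004]
ft_force: [0.6, -0.2, 0.8]
grip_width: 0.051
t 4.03 pos [ 0.4346 -0.0293  0.0062] psi 1.803 tilt [ 0.005 -0.   ] F [ 0.6 -0.2  0.8] w 0.051 q [-0.22  0.19 -0.69  0.69  0.    1.12]
turn now (tool axes) [ 0.005  0.002 -0.002]
shift in present axes [-0.0027 -0.0023  0.0032]  after turn [-0.0027 -0.0023  0.0032]
```

```bash
python3 -m creep '[{"grip":0,"linear":[-0.002,-0.001,0.002],"rotation":[0.003,0,0]},{"grip":0,"linear":[0,0,0],"rotation":[0,0,0]},{"grip":0,"linear":[0,0,0],"rotation":[0,0,0]},{"grip":0,"linear":[0,0,0],"rotation":[0,0,0]},{"grip":0,"linear":[0,0,0],"rotation":[0,0,0]}]' 60; python3 go.py 0.433 -0.0325 0.003 1.805
```

```text
clock: 4.45
tool_pos: [0.4354, -0.0315, 0.0059]
tool_rot: [1.944, 2.462, 0.001]
ft_force: [-0.9, -0.1, -1.1]
grip_width: 0.0177
t 4.45 pos [ 0.4354 -0.0315  0.0059] psi 1.805 tilt [ 0.004 -0.002] F [-0.9 -0.1 -1.1] w 0.0177 q [-0.22  0.19 -0.68  0.69 -0.    1.12]
turn now (tool axes) [0.004 0.003 0.   ]
shift in present axes [-0.0004 -0.0026  0.0029]  after turn [-0.0004 -0.0026  0.0029]
```

```bash
python3 -m creep '[{"grip":0,"linear":[0,0,-0.01],"rotation":[0,0,0]},{"grip":0,"linear":[0,0,-0.02],"rotation":[0,0,0]},{"grip":0,"linear":[0,0,-0.03],"rotation":[0,0,0]},{"grip":0,"linear":[0,0,-0.03],"rotation":[0,0,0]},{"grip":0,"linear":[0,0,0],"rotation":[0,0,0]}]' 60; python3 - <<'E'
from h import *
st,im=snap('wrist','w3.png')
import pickle;pickle.dump(st,open('w3.pkl','wb'))
E
python3 go.py 0.645 -0.255 0.12 1.641
```

```text
clock: 4.87
tool_pos: [0.4313, -0.0305, 0.0963]
tool_rot: [-1.945, -2.463, 0.005]
ft_force: [1.6, -0.2, -0.8]
grip_width: 0.0176
t 4.92 pos [ 0.43   -0.0302  0.0942] psi 1.805 tilt [-0.007  0.   ] F [-0.6 -0.3 -1.7] w 0.0175 q [-0.22  0.06 -0.6   0.92 -0.    1.12]
turn now (tool axes) [-0.007 -0.001  0.164]
shift in present axes [-0.2685  0.1568 -0.0273]  after turn [-0.2393  0.1987 -0.0258]
```

View pics/w3.png

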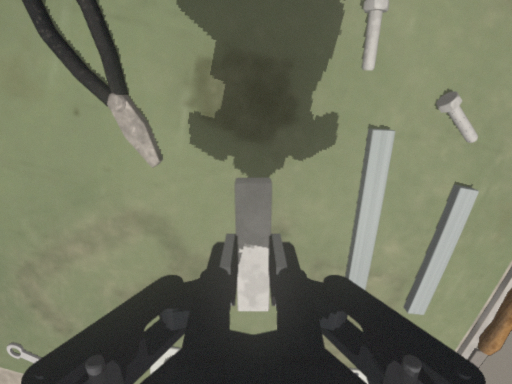

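```bash
python3 - <<'E'
from h import *
import pickle;st=pickle.load(open('w3.pkl','rb'))
M=R.from_rotvec(st['tool_rot']).as_matrix()
for q in ((253,178),(253,311)):
    print(((cast('wrist',q,st['tool_pos'][2]+.006,st)[0]-st['tool_pos'])@M).round(4))
E
python3 -m creep '[{"grip":0,"linear":[-0.015,0.011,-0.02],"rotation":[0,0,0.08]},{"grip":0,"linear":[-0.025,0.018,-0.02],"rotation":[-0.006,0,0.08]},{"grip":0,"linear":[-0.028,0.022,0],"rotation":[0,0,0]},{"grip":0,"linear":[-0.028,0.022,0],"rotation":[0,0,0]},{"grip":0,"linear":[-0.028,0.022,0],"rotation":[0,0,0]},{"grip":0,"linear":[-0.028,0.022,0],"rotation":[0,0,0]},{"grip":0,"linear":[-0.028,0.022,0],"rotation":[0,0,0]},{"grip":0,"linear":[-0.025,0.020,0],"rotation":[0,0,0]}]' 60; python3 go.py 0.645 -0.255 0.10 1.641
```

```text
[ 0.045  -0.0013 -0.006 ]
[-0.0428 -0.0012 -0.006 ]
clock: 5.58
tool_pos: [0.5984, -0.219, 0.1172]
tool_rot: [-2.121, -2.282, 0.014]
ft_force: [-0.2, 0.7, -0.1]
grip_width: 0.0177
t 5.58 pos [ 0.5984 -0.219   0.1172] psi 1.644 tilt [-0.025  0.011] F [-0.2  0.7 -0.1] w 0.0177 q [-0.45  0.39 -0.12  1.09 -0.    1.05]
turn now (tool axes) [-0.025 -0.013  0.003]
shift in present axes [-0.0395  0.0442  0.0156]  after turn [-0.0391  0.0439  0.0172]
```

```bash
python3 -m creep '[{"grip":0,"linear":[-0.02,0.022,0.004],"rotation":[-0.012,-0.006,0]},{"grip":0,"linear":[-0.015,0.018,0.004],"rotation":[-0.012,-0.006,0]},{"grip":0,"linear":[-0.004,0.006,0],"rotation":[0,0,0]},{"grip":0,"linear":[0,0,0],"rotation":[0,0,0]}]' 60; python3 - <<'E'
from h import *
st,im=snap('wrist','w4.png')
import pickle;pickle.dump(st,open('w4.pkl','wb'))
E
python3 go.py 0.645 -0.254 0.10 1.641
```

```text
clock: 5.92
tool_pos: [0.6499, -0.2615, 0.0976]
tool_rot: [-2.14, -2.292, 0.003]
ft_force: [0.3, 0.7, -1.2]
grip_width: 0.0177
t 5.97 pos [ 0.6486 -0.2607  0.0971] psi 1.639 tilt [-0.007  0.003] F [ 0.7 -0.7 -1.8] w 0.018 q [-0.47  0.5   0.    1.08 -0.    1.03]
turn now (tool axes) [-0.007 -0.004 -0.002]
shift in present axes [ 0.0069 -0.0032 -0.0029]  after turn [ 0.0069 -0.0031 -0.0029]
```

View pics/w4.png

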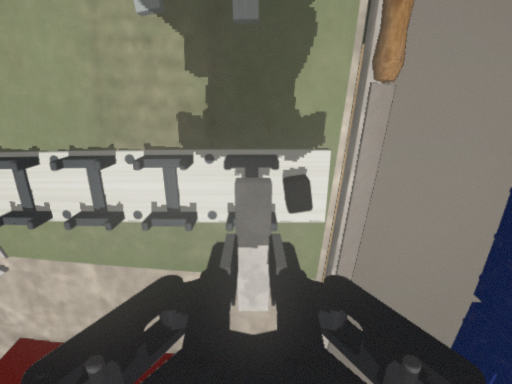

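```bash
python3 - <<'E'
from h import *
im=cv2.imread('pics/w4.png')
c=cv2.resize(im[140:235,80:340],None,fx=3,fy=3,interpolation=cv2.INTER_CUBIC)
c=cv2.convertScaleAbs(c,alpha=1.6,beta=20)
cv2.imwrite('pics/c4.png',c)
E
```

```text
(no output)
```

View pics/c4.png

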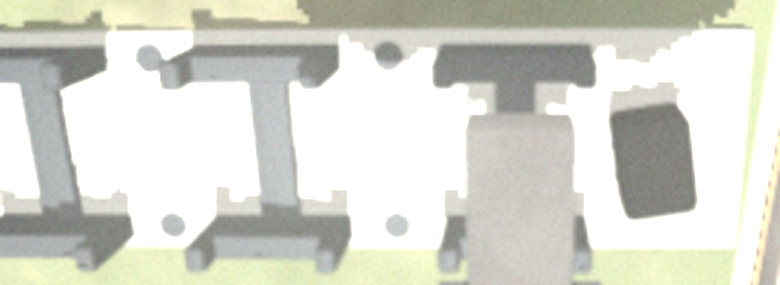

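```bash
python3 - <<'E'
from h import *
import pickle;st=pickle.load(open('w4.pkl','rb'))
def f(q,z):
    q=np.array(q)/3+[80,140];return cast('wrist',q,z,st)[:,:2]
c=f([(175,70),(315,68),(200,257),(328,257)],.032);print('c ears',c.round(4),c.mean(0))
d=f([(450,257),(584,257),(437,80),(595,80)],.032);print('d',d.round(4),d.mean(0))
e=f([(752,30),(738,248),(0,33),(0,248)],.005);print('rail',e.round(4))
print('right edge mid',e[:2].mean(0))
E
```

```text
c ears [[ 0.5541 -0.2305]
 [ 0.5918 -0.2275]
 [ 0.5578 -0.2851]
 [ 0.5949 -0.2823]] [ 0.5746291  -0.25636591]
d [[ 0.6297 -0.2797]
 [ 0.6677 -0.2769]
 [ 0.6241 -0.2286]
 [ 0.6658 -0.2256]] [ 0.64685027 -0.25269641]
rail [[ 0.7132 -0.2133]
 [ 0.7199 -0.2829]
 [ 0.4889 -0.2291]
 [ 0.4791 -0.3009]]
right edge mid [ 0.71654676 -0.24808457]
```

```bash
python3 -m creep '[{"grip":0,"linear":[0.006,-0.003,0.01],"rotation":[-0.006,-0.003,0]},{"grip":0,"linear":[0.002,-0.001,0.015],"rotation":[0,0,0]},{"grip":0,"linear":[0,0,0.015],"rotation":[0,0,0]},{"grip":0,"linear":[0,0,0.005],"rotation":[0,0,0]},{"grip":0,"linear":[0,0,0],"rotation":[0,0,0]}]' 60; python3 go.py 0.6455 -0.254 0.03 1.641
```

```text
clock: 6.38
tool_pos: [0.6367, -0.2463, 0.0484]
tool_rot: [-2.133, -2.29, 0.004]
ft_force: [-0.1, 0.7, -0.9]
grip_width: 0.0177
t 6.38 pos [ 0.6367 -0.2463  0.0484] psi 1.642 tilt [-0.011  0.006] F [-0.1  0.7 -0.9] w 0.0177 q [-0.46  0.52 -0.08  0.98  0.    1.04]
turn now (tool axes) [-0.01  -0.007  0.001]
shift in present axes [-0.0084  0.0084  0.0183]  after turn [-0.0083  0.0083  0.0184]
```

```bash
python3 -m creep '[{"grip":0,"linear":[-0.006,0.006,0.001],"rotation":[-0.008,-0.006,0]},{"grip":0,"linear":[-0.002,0.003,0.002],"rotation":[0,0,0]},{"grip":0,"linear":[0,0,0],"rotation":[0,0,0]}]' 60; python3 go.py 0.6455 -0.254 0.03 1.641
```

```text
clock: 6.63
tool_pos: [0.6455, -0.2524, 0.046]
tool_rot: [-2.137, -2.298, 0.002]
ft_force: [-0.2, 0.7, -2.2]
grip_width: 0.0175
t 6.63 pos [ 0.6455 -0.2524  0.046 ] psi 1.643 tilt [-0.003  0.001] F [-0.2  0.7 -2.2] w 0.0175 q [-0.47  0.53 -0.06  0.98 -0.    1.03]
turn now (tool axes) [-0.003 -0.001  0.002]
shift in present axes [-0.0016 -0.0001  0.016 ]  after turn [-0.0016 -0.0001  0.016 ]
```

```bash
python3 -m creep '[{"grip":0,"linear":[-0.001,0,0.006],"rotation":[0,0,0]},{"grip":0,"linear":[0,0,0.006],"rotation":[0,0,0]},{"grip":0,"linear":[0,0,0.003],"rotation":[0,0,0]},{"grip":0,"linear":[0,0,0],"rotation":[0,0,0]}]' 60; python3 go.py 0.6455 -0.254 0.03 1.641
```

```text
clock: 6.97
tool_pos: [0.648, -0.255, 0.0323]
tool_rot: [2.138, 2.299, 0.0]
ft_force: [0.2, 0.5, -2.0]
grip_width: 0.0181
t 6.97 pos [ 0.648  -0.255   0.0323] psi 1.643 tilt [ 0.002 -0.001] F [ 0.2  0.5 -2. ] w 0.0181 q [-0.47  0.55 -0.07  0.95 -0.    1.03]
turn now (tool axes) [0.002 0.001 0.002]
shift in present axes [ 0.0011 -0.0025  0.0023]  after turn [ 0.0011 -0.0025  0.0023]
```

```bash
python3 -m creep '[{"grip":0,"linear":[0,-0.001,0.003],"rotation":[0,0,0]},{"grip":0,"linear":[0,0,0],"rotation":[0,0,0]}]' 60; python3 go.py 0.6455 -0.254 0.03 1.641;  python3 -m creep '[{"grip":48,"linear":[0,0,0],"rotation":[0,0,0]},{"grip":48,"linear":[0,0,0],"rotation":[0,0,0]},{"grip":48,"linear":[0,0,0],"rotation":[0,0,0]}]' 60
```

```text
clock: 7.13
tool_pos: [0.647, -0.2552, 0.0289]
tool_rot: [2.139, 2.299, 0.0]
ft_force: [-1.0, 0.7, -2.0]
grip_width: 0.0181
t 7.13 pos [ 0.647  -0.2552  0.0289] psi 1.643 tilt [ 0.002 -0.001] F [-1.   0.7 -2. ] w 0.0181 q [-0.47  0.55 -0.08  0.94 -0.    1.03]
turn now (tool axes) [0.002 0.001 0.002]
shift in present axes [ 0.0013 -0.0014 -0.0011]  after turn [ 0.0013 -0.0014 -0.0011]
clock: 7.38
tool_pos: [0.6474, -0.2555, 0.0295]
tool_rot: [2.138, 2.298, 0.001]
ft_force: [0.5, 0.5, -0.4]
grip_width: 0.0412
```

Lift, and look.

```bash
python3 -m creep '[{"grip":48,"linear":[0,0,-0.01],"rotation":[0,0,0]},{"grip":48,"linear":[0,0,-0.02],"rotation":[0,0,0]},{"grip":48,"linear":[0.01,0,-0.03],"rotation":[0,0,0]},{"grip":60,"linear":[0.03,-0.005,-0.02],"rotation":[0,0,0]},{"grip":60,"linear":[0.035,-0.01,0],"rotation":[0,0,0]},{"grip":60,"linear":[0,0,0],"rotation":[0,0,0]}]' 60; python3 - <<'E'
from h import *
st,im=snap('wrist','w5.png')
import pickle;pickle.dump(st,open('w5.pkl','wb'))
E
python3 go.py 0.396 0.21 0.12 1.958
```

```text
clock: 7.88
tool_pos: [0.6274, -0.1815, 0.1167]
tool_rot: [2.142, 2.292, 0.004]
ft_force: [-1.2, -0.9, -1.0]
grip_width: 0.0513
t 7.93 pos [ 0.63   -0.1844  0.1179] psi 1.638 tilt [ 0.01  -0.006] F [0.6 0.2 1.1] w 0.0515 q [-0.38  0.4  -0.1   1.06 -0.    1.12]
turn now (tool axes) [ 0.008  0.008 -0.32 ]
shift in present axes [ 0.4092 -0.207  -0.0065]  after turn [ 0.4536 -0.0677 -0.0021]
```

View pics/w5.png

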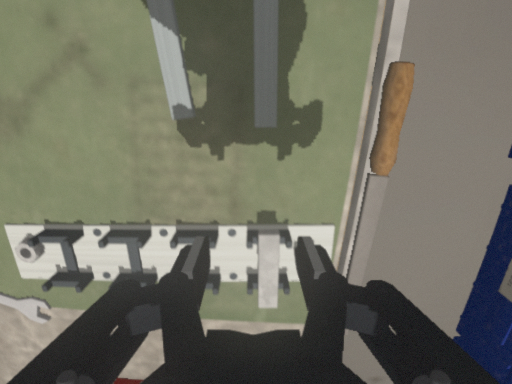

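```bash
python3 go.py 0.629 -0.047 0.07 1.649; python3 -m creep '[{"grip":60,"linear":[0.025,0.01,0.003],"rotation":[0,0,0]},{"grip":60,"linear":[0.028,0.003,0.012],"rotation":[0.004,0.004,0]},{"grip":60,"linear":[0.028,0.002,0.012],"rotation":[0.004,0.004,0]},{"grip":60,"linear":[0.028,0.002,0.012],"rotation":[0,0,0]},{"grip":60,"linear":[0.024,0.002,0.005],"rotation":[0,0,0]},{"grip":60,"linear":[0,0,0],"rotation":[0,0,0]}]' 60;  python3 go.py 0.629 -0.047 0.07 1.649
```

```text
t 7.93 pos [ 0.63   -0.1844  0.1179] psi 1.638 tilt [ 0.01  -0.006] F [0.6 0.2 1.1] w 0.0515 q [-0.38  0.4  -0.1   1.06 -0.    1.12]
turn now (tool axes) [ 0.009  0.006 -0.011]
shift in present axes [0.1375 0.0078 0.0472]  after turn [0.1371 0.0098 0.0479]
clock: 8.43
tool_pos: [0.6474, -0.0515, 0.0791]
tool_rot: [2.142, 2.279, 0.011]
ft_force: [0.0, -0.4, -0.1]
grip_width: 0.0509
t 8.43 pos [ 0.6474 -0.0515  0.0791] psi 1.633 tilt [ 0.015 -0.004] F [ 0.  -0.4 -0.1] w 0.0509 q [-0.18  0.42 -0.16  0.97 -0.    1.33]
turn now (tool axes) [ 0.015  0.006 -0.016]
shift in present axes [ 0.0057 -0.0183  0.0088]  after turn [ 0.006  -0.018   0.0091]
```

```bash
python3 -m creep '[{"grip":60,"linear":[0.004,-0.012,0.002],"rotation":[0.012,0.005,-0.014]},{"grip":60,"linear":[0.002,-0.006,0.002],"rotation":[0,0,0]},{"grip":60,"linear":[0,0,0],"rotation":[0,0,0]}]' 60; python3 - <<'E'
from meas import *
st,im=snap('wrist','w6.png')
for o in bars(im,'wrist',0.012,st,lo=(0,0,120),amin=800,amax=16000): print(o)
E
python3 go.py 0.629 -0.047 0.004 1.649
```

```text
clock: 8.68
tool_pos: [0.6286, -0.0472, 0.0752]
tool_rot: [2.131, 2.305, 0.001]
ft_force: [-0.2, 0.4, -0.2]
grip_width: 0.0511
(759, -219, 100, 31, np.float32(0.672), array([365., 361.]))
(629, -68, 102, 22, np.float32(0.077), array([253., 226.]))
(719, -32, 163, 7, np.float32(0.002), array([367., 188.]))
(540, -30, 175, 21, np.float32(0.206), array([142., 165.]))
t 8.73 pos [ 0.6292 -0.0476  0.0755] psi 1.649 tilt [ 0.003 -0.002] F [-0.1 -1.1 -0.1] w 0.051 q [-0.18  0.4  -0.2   0.97 -0.    1.32]
turn now (tool axes) [ 0.003  0.002 -0.   ]
shift in present axes [ 0.0008 -0.0003  0.0715]  after turn [ 0.0006 -0.0001  0.0715]
```

View pics/w6.png

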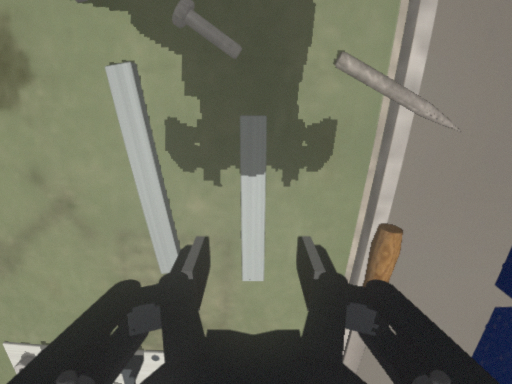

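```bash
python3 -m creep '[{"grip":60,"linear":[0,0,0.014],"rotation":[0.002,0,0]},{"grip":60,"linear":[0,0,0.02],"rotation":[0,0,0]},{"grip":60,"linear":[0,0,0.016],"rotation":[0,0,0]},{"grip":60,"linear":[0,0,0.007],"rotation":[0,0,0]},{"grip":60,"linear":[0,0,0],"rotation":[0,0,0]}]' 60;  python3 go.py 0.629 -0.047 0.004 1.649
```

```text
clock: 9.15
tool_pos: [0.6324, -0.0532, 0.0171]
tool_rot: [2.134, 2.293, 0.004]
ft_force: [-0.2, 0.1, -0.3]
grip_width: 0.051
t 9.15 pos [ 0.6324 -0.0532  0.0171] psi 1.642 tilt [ 0.008 -0.004] F [-0.2  0.1 -0.3] w 0.051 q [-0.18  0.47 -0.24  0.85 -0.    1.31]
turn now (tool axes) [ 0.008  0.005 -0.007]
shift in present axes [ 0.0065 -0.003   0.0131]  after turn [ 0.0065 -0.0029  0.0131]
```

```bash
python3 -m creep '[{"grip":60,"linear":[0.006,-0.003,0.008],"rotation":[0.006,0.004,-0.007]},{"grip":60,"linear":[0.002,-0.001,0.004],"rotation":[0,0,0]},{"grip":60,"linear":[0,0,0],"rotation":[0,0,0]}]' 60;  python3 go.py 0.629 -0.047 0.004 1.649
```

```text
clock: 9.4
tool_pos: [0.6279, -0.0463, 0.004]
tool_rot: [2.133, 2.304, 0.001]
ft_force: [0.0, -0.5, -0.5]
grip_width: 0.0511
t 9.4 pos [ 0.6279 -0.0463  0.004 ] psi 1.648 tilt [ 0.002 -0.   ] F [ 0.  -0.5 -0.5] w 0.0511 q [-0.18  0.48 -0.26  0.83 -0.    1.32]
turn now (tool axes) [ 0.002  0.001 -0.001]
shift in present axes [-0.0008  0.0011 -0.    ]  after turn [-0.0008  0.0011 -0.    ]
```

```bash
python3 -m creep '[{"grip":0,"linear":[0,0,0],"rotation":[0,0,0]},{"grip":0,"linear":[0,0,0],"rotation":[0,0,0]},{"grip":0,"linear":[0,0,0],"rotation":[0,0,0]},{"grip":0,"linear":[0,0,0],"rotation":[0,0,0]},{"grip":0,"linear":[0,0,0],"rotation":[0,0,0]}]' 60;  python3 go.py 0.629 -0.047 0.004 1.649;  python3 -m creep '[{"grip":0,"linear":[0,0,-0.01],"rotation":[0,0,0]},{"grip":0,"linear":[0,0,-0.02],"rotation":[0,0,0]},{"grip":0,"linear":[0,0,-0.03],"rotation":[0,0,0]},{"grip":0,"linear":[0,0,-0.03],"rotation":[0,0,0]},{"grip":0,"linear":[0,0,-0.01],"rotation":[0,0,0]}]'; python3 go.py 0.503 -0.263 0.10 1.641
```

```text
clock: 9.82
tool_pos: [0.629, -0.046, 0.0057]
tool_rot: [2.131, 2.304, 0.003]
ft_force: [0.0, 0.5, -1.3]
grip_width: 0.0178
t 9.82 pos [ 0.629  -0.046   0.0057] psi 1.649 tilt [ 0.004 -0.001] F [ 0.   0.5 -1.3] w 0.0178 q [-0.18  0.48 -0.26  0.83 -0.    1.32]
turn now (tool axes) [ 0.004  0.001 -0.   ]
shift in present axes [-0.001  -0.0001  0.0017]  after turn [-0.001  -0.0001  0.0017]
clock: 10.23
tool_pos: [0.6237, -0.045, 0.106]
tool_rot: [-2.129, -2.302, 0.007]
ft_force: [2.2, 0.1, -0.4]
grip_width: 0.0182
t 10.23 pos [ 0.6237 -0.045   0.106 ] psi 1.649 tilt [-0.007  0.001] F [ 2.2  0.1 -0.4] w 0.0182 q [-0.18  0.37 -0.17  1.03 -0.    1.32]
turn now (tool axes) [-0.007 -0.002  0.008]
shift in present axes [-0.2079 -0.1373  0.0067]  after turn [-0.209  -0.1357  0.006 ]
```

```bash
python3 -m creep '[{"grip":0,"linear":[-0.018,-0.012,-0.004],"rotation":[-0.006,-0.002,0.008]},{"grip":0,"linear":[-0.028,-0.019,0],"rotation":[0,0,0]},{"grip":0,"linear":[-0.030,-0.020,0],"rotation":[0,0,0]},{"grip":0,"linear":[-0.030,-0.020,0],"rotation":[0,0,0]},{"grip":0,"linear":[-0.030,-0.020,0],"rotation":[0,0,0]},{"grip":0,"linear":[-0.028,-0.019,0],"rotation":[0,0,0]},{"grip":0,"linear":[-0.018,-0.012,0],"rotation":[0,0,0]},{"grip":0,"linear":[0,0,0],"rotation":[0,0,0]}]'; python3 go.py 0.503 -0.263 0.10 1.641
```

```text
clock: 10.9
tool_pos: [0.5172, -0.2421, 0.1162]
tool_rot: [2.125, 2.294, 0.01]
ft_force: [0.4, 0.8, -0.5]
grip_width: 0.0177
t 10.9 pos [ 0.5172 -0.2421  0.1162] psi 1.647 tilt [ 0.015 -0.005] F [ 0.4  0.8 -0.5] w 0.0177 q [-0.55  0.26 -0.31  0.99  0.    0.94]
turn now (tool axes) [0.014 0.006 0.007]
shift in present axes [-0.0197 -0.016   0.0161]  after turn [-0.0199 -0.0156  0.0162]
```

```bash
python3 -m creep '[{"grip":0,"linear":[-0.013,-0.010,0.008],"rotation":[0.012,0.006,0.006]},{"grip":0,"linear":[-0.008,-0.007,0.008],"rotation":[0,0,0]},{"grip":0,"linear":[0,0,0],"rotation":[0,0,0]}]';  python3 - <<'E'
from h import *
st,im=snap('wrist','w7.png')
import pickle;pickle.dump(st,open('w7.pkl','wb'))
E
python3 go.py 0.5025 -0.263 0.05 1.641
```

```text
clock: 11.15
tool_pos: [0.5008, -0.2658, 0.0996]
tool_rot: [2.143, 2.294, 0.005]
ft_force: [0.3, 0.1, -1.9]
grip_width: 0.0175
t 11.2 pos [ 0.5016 -0.2653  0.1002] psi 1.639 tilt [0.005 0.001] F [ 0.8  0.2 -1.3] w 0.0178 q [-0.6   0.28 -0.32  0.97  0.    0.9 ]
turn now (tool axes) [ 0.005 -0.    -0.002]
shift in present axes [0.0022 0.0009 0.0502]  after turn [0.0022 0.0011 0.0502]
```

View pics/w7.png

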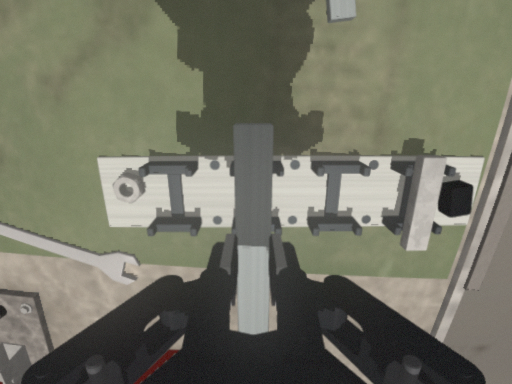

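```bash
python3 - <<'E'
from h import *
import pickle;st=pickle.load(open('w7.pkl','rb'))
M=R.from_rotvec(st['tool_rot']).as_matrix()
for q in ((253,125),(254,333)):
    print(((cast('wrist',q,st['tool_pos'][2]+.006,st)[0]-st['tool_pos'])@M).round(4))
im=cv2.imread('pics/w7.png')
c=cv2.resize(im[145:240,90:490],None,fx=2,fy=2,interpolation=cv2.INTER_CUBIC)
cv2.imwrite('pics/c7.png',cv2.convertScaleAbs(c,alpha=1.6,beta=20))
f=lambda q,z:cast('wrist',np.array(q,float),z,st)[:,:2]
print(f([(99,155),(108,227),(481,156),(467,227)],.005).round(4))
E
```

```text
[ 0.0721 -0.0014 -0.006 ]
[-0.0616 -0.0006 -0.006 ]
[[ 0.3578 -0.2364]
 [ 0.3588 -0.3083]
 [ 0.71   -0.2122]
 [ 0.7199 -0.2848]]
```

View pics/c7.png

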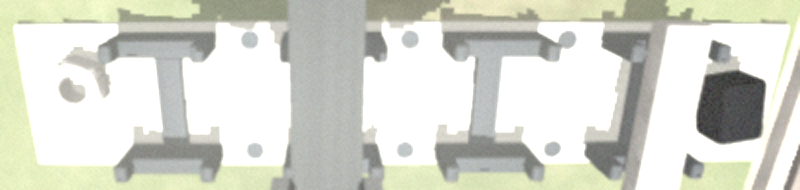

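```bash
python3 -m creep '[{"grip":0,"linear":[0,0,0.012],"rotation":[0.003,0,0]},{"grip":0,"linear":[0,0,0.015],"rotation":[0,0,0]},{"grip":0,"linear":[0,0,0.015],"rotation":[0,0,0]},{"grip":0,"linear":[0,0,0.005],"rotation":[0,0,0]},{"grip":0,"linear":[0,0,0],"rotation":[0,0,0]}]'; python3 go.py 0.502 -0.263 0.0287 1.641
```

```text
clock: 11.62
tool_pos: [0.505, -0.2613, 0.0505]
tool_rot: [2.136, 2.3, 0.007]
ft_force: [-0.2, -0.0, -1.8]
grip_width: 0.0177
t 11.62 pos [ 0.505  -0.2613  0.0505] psi 1.645 tilt [0.005 0.002] F [-0.2 -0.  -1.8] w 0.0177 q [-0.59  0.33 -0.37  0.87  0.    0.9 ]
turn now (tool axes) [ 0.005 -0.001  0.004]
shift in present axes [-0.0015 -0.0032  0.0218]  after turn [-0.0015 -0.0031  0.0218]
```

```bash
python3 -m creep '[{"grip":0,"linear":[-0.001,-0.003,0.006],"rotation":[0.003,0,0.003]},{"grip":0,"linear":[0,0,0.006],"rotation":[0,0,0]},{"grip":0,"linear":[0,0,0.006],"rotation":[0,0,0]},{"grip":0,"linear":[0,0,0.001],"rotation":[0,0,0]},{"grip":0,"linear":[0,0,0],"rotation":[0,0,0]}]'; python3 go.py 0.502 -0.263 0.0287 1.641
```

```text
clock: 12.03
tool_pos: [0.5034, -0.2612, 0.0303]
tool_rot: [2.137, 2.301, 0.005]
ft_force: [-0.4, 0.3, -1.5]
grip_width: 0.0178
t 12.03 pos [ 0.5034 -0.2612  0.0303] psi 1.644 tilt [0.003 0.001] F [-0.4  0.3 -1.5] w 0.0178 q [-0.59  0.36 -0.38  0.83  0.    0.9 ]
turn now (tool axes) [ 0.003 -0.001  0.003]
shift in present axes [-0.0017 -0.0015  0.0016]  after turn [-0.0017 -0.0015  0.0016]
```

```bash
python3 -m creep '[{"grip":0,"linear":[-0.001,-0.001,0.0015],"rotation":[0,0,0]},{"grip":0,"linear":[0,0,0],"rotation":[0,0,0]}]';  python3 -m creep '[{"grip":48,"linear":[0,0,0],"rotation":[0,0,0]},{"grip":48,"linear":[0,0,0],"rotation":[0,0,0]},{"grip":48,"linear":[0,0,0],"rotation":[0,0,0]},{"grip":48,"linear":[0,0,-0.01],"rotation":[0,0,0]},{"grip":48,"linear":[0,0,-0.02],"rotation":[0,0,0]},{"grip":48,"linear":[0.005,0,-0.03],"rotation":[0,0,0]},{"grip":60,"linear":[0.02,0,-0.03],"rotation":[0,0,0]},{"grip":60,"linear":[0.03,0.005,-0.01],"rotation":[0,0,0]}]'; python3 go.py 0.542 -0.03 0.12 1.78
```

```text
clock: 12.2
tool_pos: [0.5027, -0.2626, 0.0291]
tool_rot: [2.137, 2.3, 0.005]
ft_force: [-0.8, -0.4, -1.0]
grip_width: 0.0181
clock: 12.87
tool_pos: [0.5038, -0.2112, 0.1352]
tool_rot: [2.144, 2.29, 0.003]
ft_force: [0.4, 0.1, 0.6]
grip_width: 0.0514
t 12.87 pos [ 0.5038 -0.2112  0.1352] psi 1.637 tilt [ 0.005 -0.002] F [0.4 0.1 0.6] w 0.0514 q [-0.52  0.21 -0.33  1.03  0.    0.99]
turn now (tool axes) [ 0.004  0.002 -0.143]
shift in present axes [0.1783 0.05   0.0151]  after turn [0.1693 0.075  0.0152]
```

```bash
python3 -m creep '[{"grip":60,"linear":[0.022,0.008,0.0],"rotation":[0.002,0.002,-0.075]},{"grip":60,"linear":[0.03,0.012,0.004],"rotation":[0.002,0,-0.07]},{"grip":60,"linear":[0.032,0.014,0.008],"rotation":[0,0,0]},{"grip":60,"linear":[0.032,0.014,0.01],"rotation":[0,0,0]},{"grip":60,"linear":[0.03,0.014,0.012],"rotation":[0,0,0]},{"grip":60,"linear":[0.02,0.01,0.01],"rotation":[0,0,0]},{"grip":60,"linear":[0,0,0],"rotation":[0,0,0]}]';python3 go.py 0.541 -0.0305 0.07 1.78
```

```text
clock: 13.45
tool_pos: [0.5556, -0.0281, 0.1073]
tool_rot: [1.949, 2.429, 0.018]
ft_force: [-0.4, -0.3, -0.4]
grip_width: 0.0511
t 13.45 pos [ 0.5556 -0.0281  0.1073] psi 1.789 tilt [ 0.028 -0.008] F [-0.4 -0.3 -0.4] w 0.0511 q [-0.17  0.23 -0.36  0.95 -0.    1.19]
turn now (tool axes) [0.026 0.014 0.009]
shift in present axes [ 0.0013 -0.0157  0.0369]  after turn [ 0.0007 -0.0148  0.0373]
```

```bash
python3 -m creep '[{"grip":60,"linear":[0,-0.009,0.01],"rotation":[0.022,0.012,0.009]},{"grip":60,"linear":[0,-0.005,0.015],"rotation":[0,0,0]},{"grip":60,"linear":[0,0,0.008],"rotation":[0,0,0]},{"grip":60,"linear":[0,0,0],"rotation":[0,0,0]}]';python3 - <<'E'
from meas import *
st,im=snap('wrist','w8.png')
for o in bars(im,'wrist',0.012,st,lo=(0,0,120),amin=800,amax=16000): print(o)
E
python3 go.py 0.541 -0.0305 0.004 1.78
```

```text
clock: 13.78
tool_pos: [0.5429, -0.0323, 0.0758]
tool_rot: [1.973, 2.437, 0.003]
ft_force: [0.3, 0.1, -0.7]
grip_width: 0.0517
(546, -59, 118, 24, np.float32(0.183), array([251., 231.]))
(756, -57, 339, 102, np.float32(0.547), array([482., 217.]))
t 13.83 pos [ 0.5431 -0.0325  0.0763] psi 1.78 tilt [ 0.006 -0.003] F [-0.7 -1.1 -0. ] w 0.0513 q [-0.18  0.26 -0.4   0.9  -0.    1.18]
turn now (tool axes) [0.005 0.004 0.   ]
shift in present axes [ 0.0027 -0.002   0.0723]  after turn [ 0.0024 -0.0016  0.0723]
```

View pics/w8.png

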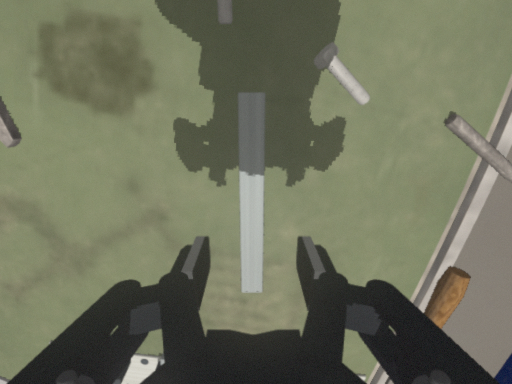

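```bash
python3 - <<'E'
from h import *
st={'tool_pos':np.array([.543,-.0324,.076]),'tool_rot':np.array([1.973,2.437,.003])}
P=cast('wrist',[(252,93),(252,292)],.012,st);print(P,P.mean(0))
E
python3 -m creep '[{"grip":60,"linear":[0.003,-0.002,0.014],"rotation":[0.004,0.003,0]},{"grip":60,"linear":[0.002,0,0.018],"rotation":[0,0,0]},{"grip":60,"linear":[0.002,0,0.018],"rotation":[0,0,0]},{"grip":60,"linear":[0.002,0,0.007],"rotation":[0,0,0]},{"grip":60,"linear":[0,0,0],"rotation":[0,0,0]}]';python3 go.py 0.541 -0.0305 0.004 1.78
```

```text
[[ 0.52264386  0.05487272  0.012     ]
 [ 0.55892248 -0.11570842  0.012     ]] [ 0.54078317 -0.03041785  0.012     ]
clock: 14.25
tool_pos: [0.5422, -0.0277, 0.0185]
tool_rot: [1.981, 2.431, 0.005]
ft_force: [0.1, 0.3, 0.7]
grip_width: 0.0513
t 14.25 pos [ 0.5422 -0.0277  0.0185] psi 1.774 tilt [ 0.006 -0.001] F [0.1 0.3 0.7] w 0.0513 q [-0.17  0.33 -0.45  0.78 -0.    1.2 ]
turn now (tool axes) [ 0.006  0.003 -0.006]
shift in present axes [-0.0024 -0.0018  0.0145]  after turn [-0.0025 -0.0018  0.0145]
```

```bash
python3 -m creep '[{"grip":60,"linear":[-0.002,-0.002,0.009],"rotation":[0.005,0.003,-0.006]},{"grip":60,"linear":[0,0,0.004],"rotation":[0,0,0]},{"grip":60,"linear":[0,0,0],"rotation":[0,0,0]}]';python3 go.py 0.541 -0.0305 0.004 1.78
```

```text
clock: 14.5
tool_pos: [0.5412, -0.031, 0.0051]
tool_rot: [1.977, 2.441, 0.002]
ft_force: [-0.1, -0.2, -0.2]
grip_width: 0.0512
t 14.5 pos [ 0.5412 -0.031   0.0051] psi 1.78 tilt [0.001 0.   ] F [-0.1 -0.2 -0.2] w 0.0512 q [-0.18  0.35 -0.46  0.76  0.    1.19]
turn now (tool axes) [ 0.001 -0.    -0.   ]
shift in present axes [ 0.0005 -0.0001  0.0011]  after turn [ 0.0005 -0.0001  0.0011]
```

```bash
python3 -m creep '[{"grip":0,"linear":[0,0,0],"rotation":[0,0,0]},{"grip":0,"linear":[0,0,0],"rotation":[0,0,0]},{"grip":0,"linear":[0,0,0],"rotation":[0,0,0]},{"grip":0,"linear":[0,0,0],"rotation":[0,0,0]},{"grip":0,"linear":[0,0,0],"rotation":[0,0,0]}]' 60;  python3 go.py ;  python3 -m creep '[{"grip":0,"linear":[0,0,-0.01],"rotation":[0,0,0]},{"grip":0,"linear":[0,0,-0.02],"rotation":[0,0,0]},{"grip":0,"linear":[0,0,-0.03],"rotation":[0,0,0]},{"grip":0,"linear":[0,0,-0.03],"rotation":[0,0,0]},{"grip":0,"linear":[0,0,-0.01],"rotation":[0,0,0]}]'; python3 go.py 0.430 -0.268 0.11 1.641
```

```text
clock: 14.92
tool_pos: [0.5423, -0.0315, 0.0066]
tool_rot: [1.977, 2.439, 0.003]
ft_force: [-0.2, 0.3, -2.5]
grip_width: 0.0175
t 14.92 pos [ 0.5423 -0.0315  0.0066] psi 1.779 tilt [0.003 0.   ] F [-0.2  0.3 -2.5] w 0.0175 q [-0.18  0.35 -0.46  0.76  0.    1.18]
clock: 15.33
tool_pos: [0.536, -0.0302, 0.1069]
tool_rot: [-1.972, -2.434, 0.007]
ft_force: [0.1, 0.5, -2.2]
grip_width: 0.0178
t 15.33 pos [ 0.536  -0.0302  0.1069] psi 1.78 tilt [-0.01   0.002] F [ 0.1  0.5 -2.2] w 0.0178 q [-0.18  0.23 -0.37  0.98  0.    1.18]
turn now (tool axes) [-0.01  -0.004  0.139]
shift in present axes [-0.2107 -0.153  -0.0026]  after turn [-0.2298 -0.1224 -0.0031]
```

```bash
python3 -m creep '[{"grip":0,"linear":[-0.018,-0.012,-0.004],"rotation":[-0.008,-0.003,0.07]},{"grip":0,"linear":[-0.029,-0.017,0],"rotation":[0,0,0.07]},{"grip":0,"linear":[-0.032,-0.017,0],"rotation":[0,0,0]},{"grip":0,"linear":[-0.032,-0.017,0],"rotation":[0,0,0]},{"grip":0,"linear":[-0.032,-0.017,0],"rotation":[0,0,0]},{"grip":0,"linear":[-0.032,-0.017,0],"rotation":[0,0,0]},{"grip":0,"linear":[-0.02,-0.012,0],"rotation":[0,0,0]},{"grip":0,"linear":[0,0,0],"rotation":[0,0,0]}]'; python3 go.py 0.430 -0.268 0.10 1.641
```

```text
clock: 16.0
tool_pos: [0.4475, -0.2417, 0.1222]
tool_rot: [2.131, 2.288, 0.011]
ft_force: [-0.4, -0.1, -2.7]
grip_width: 0.0179
t 16.0 pos [ 0.4475 -0.2417  0.1222] psi 1.641 tilt [ 0.016 -0.005] F [-0.4 -0.1 -2.7] w 0.0179 q [-0.63  0.15 -0.43  0.98  0.    0.88]
turn now (tool axes) [0.015 0.006 0.   ]
shift in present axes [-0.0249 -0.0196  0.0221]  after turn [-0.025  -0.0193  0.0222]
```

```bash
python3 -m creep '[{"grip":0,"linear":[-0.014,-0.011,0.010],"rotation":[0.012,0.006,0]},{"grip":0,"linear":[-0.010,-0.008,0.010],"rotation":[0,0,0]},{"grip":0,"linear":[0,0,0.002],"rotation":[0,0,0]},{"grip":0,"linear":[0,0,0],"rotation":[0,0,0]}]';  python3 - <<'E'
from h import *
st,im=snap('wrist','w9.png')
import pickle;pickle.dump(st,open('w9.pkl','wb'))
E
python3 go.py 0.43 -0.268 0.05 1.641
```

```text
clock: 16.33
tool_pos: [0.4298, -0.2685, 0.1021]
tool_rot: [2.143, 2.291, 0.006]
ft_force: [-0.5, 0.3, -3.1]
grip_width: 0.0176
t 16.38 pos [ 0.4298 -0.2682  0.1022] psi 1.638 tilt [ 0.006 -0.   ] F [ 0.1 -0.7 -3.1] w 0.0178 q [-0.69  0.17 -0.45  0.94  0.    0.82]
turn now (tool axes) [ 0.006  0.    -0.003]
shift in present axes [ 0.0002 -0.0001  0.0522]  after turn [0.0002 0.0002 0.0522]
```

View pics/w9.png

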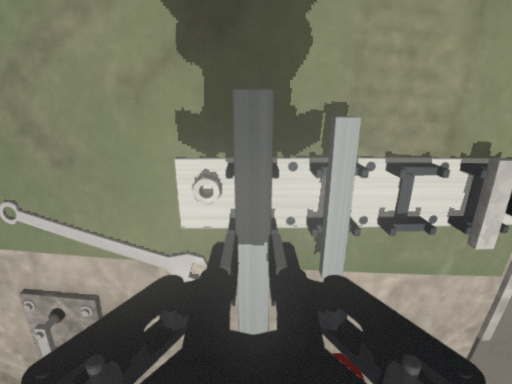

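```bash
python3 -m creep '[{"grip":0,"linear":[0,0,0.012],"rotation":[0.003,0,0]},{"grip":0,"linear":[0,0,0.015],"rotation":[0,0,0]},{"grip":0,"linear":[0,0,0.015],"rotation":[0,0,0]},{"grip":0,"linear":[0,0,0.006],"rotation":[0,0,0]},{"grip":0,"linear":[0,0,0],"rotation":[0,0,0]}]'; python3 go.py 0.430 -0.268 0.0296 1.641
```

```text
clock: 16.8
tool_pos: [0.4339, -0.2654, 0.0535]
tool_rot: [2.134, 2.297, 0.006]
ft_force: [-0.3, 0.2, -3.4]
grip_width: 0.0173
t 16.8 pos [ 0.4339 -0.2654  0.0535] psi 1.644 tilt [ 0.007 -0.002] F [-0.3  0.2 -3.4] w 0.0173 q [-0.68  0.23 -0.5   0.83  0.    0.82]
turn now (tool axes) [0.007 0.002 0.003]
shift in present axes [-0.0023 -0.0042  0.0239]  after turn [-0.0024 -0.004   0.0239]
```

```bash
python3 -m creep '[{"grip":0,"linear":[-0.002,-0.004,0.006],"rotation":[0.005,0.002,0.003]},{"grip":0,"linear":[0,0,0.006],"rotation":[0,0,0]},{"grip":0,"linear":[0,0,0.006],"rotation":[0,0,0]},{"grip":0,"linear":[0,0,0.003],"rotation":[0,0,0]},{"grip":0,"linear":[0,0,0],"rotation":[0,0,0]}]'; python3 go.py 0.430 -0.268 0.0296 1.641
```

```text
clock: 17.22
tool_pos: [0.4313, -0.2672, 0.0315]
tool_rot: [2.138, 2.299, 0.002]
ft_force: [0.2, -0.2, -2.7]
grip_width: 0.0177
t 17.22 pos [ 0.4313 -0.2672  0.0315] psi 1.643 tilt [ 0.003 -0.001] F [ 0.2 -0.2 -2.7] w 0.0177 q [-0.68  0.26 -0.51  0.79  0.    0.82]
turn now (tool axes) [0.003 0.001 0.002]
shift in present axes [-0.0007 -0.0013  0.0019]  after turn [-0.0007 -0.0013  0.0019]
```

```bash
python3 -m creep '[{"grip":0,"linear":[0,-0.001,0.002],"rotation":[0,0,0]},{"grip":0,"linear":[0,0,0],"rotation":[0,0,0]}]';  python3 -m creep '[{"grip":48,"linear":[0,0,0],"rotation":[0,0,0]},{"grip":48,"linear":[0,0,0],"rotation":[0,0,0]},{"grip":48,"linear":[0,0,0],"rotation":[0,0,0]},{"grip":48,"linear":[0,0,-0.01],"rotation":[0,0,0]},{"grip":48,"linear":[0,0,-0.02],"rotation":[0,0,0]},{"grip":48,"linear":[0.005,0,-0.03],"rotation":[0,0,0]},{"grip":60,"linear":[0.02,0,-0.03],"rotation":[0,0,0]},{"grip":60,"linear":[0.03,0,-0.01],"rotation":[0,0,0]}]'; python3 go.py 0.396 0.21 0.12 1.958
```

```text
clock: 17.38
tool_pos: [0.4303, -0.2675, 0.0295]
tool_rot: [2.138, 2.298, 0.002]
ft_force: [-0.0, -0.1, -3.2]
grip_width: 0.0175
clock: 18.05
tool_pos: [0.4285, -0.2168, 0.1368]
tool_rot: [2.141, 2.287, 0.002]
ft_force: [1.5, -0.1, 0.2]
grip_width: 0.051
t 18.05 pos [ 0.4285 -0.2168  0.1368] psi 1.637 tilt [ 0.007 -0.005] F [ 1.5 -0.1  0.2] w 0.051 q [-0.6   0.09 -0.47  1.01 -0.    0.9 ]
turn now (tool axes) [ 0.006  0.007 -0.321]
shift in present axes [ 0.4281 -0.0043  0.0144]  after turn [0.4075 0.1311 0.0168]
```

```bash
python3 -m creep '[{"grip":60,"linear":[0.03,0,0],"rotation":[0.002,0.003,-0.04]},{"grip":60,"linear":[0.038,0.002,0],"rotation":[0.002,0.003,-0.04]},{"grip":60,"linear":[0.038,0.004,0],"rotation":[0,0,-0.04]},{"grip":60,"linear":[0.038,0.006,0],"rotation":[0,0,-0.04]},{"grip":60,"linear":[0.038,0.007,0],"rotation":[0,0,-0.04]},{"grip":60,"linear":[0.038,0.009,0],"rotation":[0,0,-0.04]},{"grip":60,"linear":[0.038,0.01,0],"rotation":[0,0,-0.04]},{"grip":60,"linear":[0.038,0.011,0],"rotation":[0,0,-0.04]}]'; python3 go.py 0.396 0.21 0.12 1.958
```

```text
clock: 18.72
tool_pos: [0.4222, 0.0898, 0.1527]
tool_rot: [1.729, 2.581, 0.017]
ft_force: [0.1, 0.2, -0.2]
grip_width: 0.051
t 18.72 pos [0.4222 0.0898 0.1527] psi 1.961 tilt [ 0.035 -0.01 ] F [ 0.1  0.2 -0.2] w 0.051 q [ 0.07 -0.03 -0.56  1.01 -0.01  1.25]
turn now (tool axes) [0.029 0.023 0.003]
shift in present axes [0.1219 0.0206 0.0305]  after turn [0.1212 0.0211 0.0327]
```

```bash
python3 -m creep '[{"grip":60,"linear":[0.03,0.005,0.005],"rotation":[0.01,0.01,0]},{"grip":60,"linear":[0.03,0.005,0.01],"rotation":[0.01,0.01,0]},{"grip":60,"linear":[0.026,0.005,0.015],"rotation":[0,0,0]},{"grip":60,"linear":[0.014,0.003,0.015],"rotation":[0,0,0]},{"grip":60,"linear":[0,0,0],"rotation":[0,0,0]}]';python3 - <<'E'
from meas import *
st,im=snap('wrist','w10.png')
for o in bars(im,'wrist',0.012,st,lo=(0,0,120),amin=800,amax=16000): print(o)
E
python3 go.py 0.396 0.21 0.08 1.958
```

```text
clock: 19.13
tool_pos: [0.4038, 0.202, 0.1145]
tool_rot: [1.723, 2.607, 0.031]
ft_force: [-0.7, -0.3, -1.0]
grip_width: 0.0513
(798, 124, 125, 59, np.float32(1.235), array([492., 344.]))
(398, 198, 89, 22, np.float32(0.38), array([244., 194.]))
t 19.18 pos [0.4047 0.2013 0.1157] psi 1.973 tilt [0.026 0.007] F [ 0.2 -0.1 -0.1] w 0.0512 q [ 0.32  0.05 -0.56  0.94 -0.    1.49]
turn now (tool axes) [0.027 0.003 0.015]
shift in present axes [ 0.0115 -0.0056  0.0355]  after turn [ 0.0113 -0.0048  0.0357]
```

View pics/w10.png

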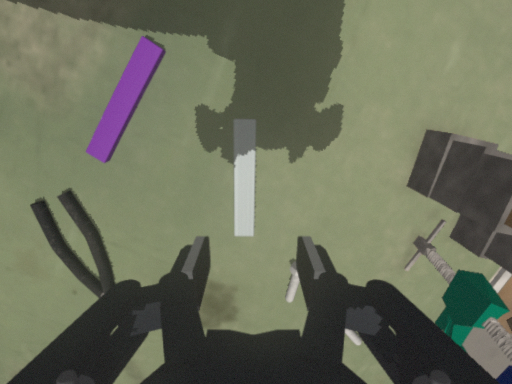

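```bash
python3 - <<'E'
from h import *
st={'tool_pos':np.array([.4042,.2017,.115]),'tool_rot':np.array([1.723,2.607,.031])}
P=cast('wrist',[(245,120),(244,236)],.012,st);print(P,P.mean(0),np.linalg.norm(P[0]-P[1]))
E
python3 -m creep '[{"grip":60,"linear":[0.008,-0.005,0.010],"rotation":[0.022,0.003,0.015]},{"grip":60,"linear":[0.004,-0.003,0.018],"rotation":[0,0,0]},{"grip":60,"linear":[0,0,0.018],"rotation":[0,0,0]},{"grip":60,"linear":[0,0,0.008],"rotation":[0,0,0]},{"grip":60,"linear":[0,0,0],"rotation":[0,0,0]}]';python3 go.py 0.395 0.208 0.004 1.957
```

```text
[[0.37223345 0.26244546 0.012     ]
 [0.415331   0.15629109 0.012     ]] [0.39378222 0.20936827 0.012     ] 0.11456941056581915
clock: 19.6
tool_pos: [0.3997, 0.2085, 0.0678]
tool_rot: [1.75, 2.594, 0.019]
ft_force: [-0.7, -0.4, 0.5]
grip_width: 0.0511
t 19.6 pos [0.3997 0.2085 0.0678] psi 1.954 tilt [0.017 0.003] F [-0.7 -0.4  0.5] w 0.0511 q [ 0.34  0.11 -0.61  0.83 -0.    1.53]
turn now (tool axes) [ 0.017  0.004 -0.003]
shift in present axes [ 0.0015 -0.0056  0.0637]  after turn [ 0.0013 -0.0045  0.0638]
```

Centre (0.394, 0.2095), length 114.6 mm: good. Descend.

```bash
python3 -m creep '[{"grip":60,"linear":[0.001,-0.005,0.015],"rotation":[0.015,0.004,-0.003]},{"grip":60,"linear":[0.001,0,0.018],"rotation":[0,0,0]},{"grip":60,"linear":[0,0,0.014],"rotation":[0,0,0]},{"grip":60,"linear":[0,0,0.004],"rotation":[0,0,0]},{"grip":60,"linear":[0,0,0],"rotation":[0,0,0]}]';python3 go.py 0.3945 0.2095 0.004 1.957
```

```text
clock: 20.02
tool_pos: [0.3994, 0.2072, 0.0182]
tool_rot: [1.756, 2.599, 0.01]
ft_force: [0.3, 1.0, -0.3]
grip_width: 0.0513
t 20.02 pos [0.3994 0.2072 0.0182] psi 1.953 tilt [0.007 0.003] F [ 0.3  1.  -0.3] w 0.0513 q [ 0.33  0.19 -0.65  0.72  0.    1.52]
turn now (tool axes) [ 0.008  0.    -0.004]
shift in present axes [ 0.004  -0.0038  0.0142]  after turn [ 0.004  -0.0037  0.0142]
```

```bash
python3 -m creep '[{"grip":60,"linear":[0.004,-0.004,0.009],"rotation":[0.006,0,-0.004]},{"grip":60,"linear":[0.001,-0.001,0.004],"rotation":[0,0,0]},{"grip":60,"linear":[0,0,0],"rotation":[0,0,0]}]';python3 go.py 0.3945 0.2095 0.004 1.957
```

```text
clock: 20.27
tool_pos: [0.3941, 0.2102, 0.0055]
tool_rot: [1.753, 2.604, 0.005]
ft_force: [0.6, -0.5, 0.2]
grip_width: 0.0515
t 20.27 pos [0.3941 0.2102 0.0055] psi 1.956 tilt [0.003 0.001] F [ 0.6 -0.5  0.2] w 0.0515 q [ 0.34  0.21 -0.66  0.69  0.    1.53]
turn now (tool axes) [ 0.004  0.    -0.001]
shift in present axes [-0.0008  0.0001  0.0015]  after turn [-0.0008  0.0001  0.0015]
```

```bash
python3 -m creep '[{"grip":0,"linear":[0,0,0],"rotation":[0,0,0]},{"grip":0,"linear":[0,0,0],"rotation":[0,0,0]},{"grip":0,"linear":[0,0,0],"rotation":[0,0,0]},{"grip":0,"linear":[0,0,0],"rotation":[0,0,0]},{"grip":0,"linear":[0,0,0],"rotation":[0,0,0]}]' 60;  python3 go.py ;  python3 -m creep '[{"grip":0,"linear":[0,0,-0.01],"rotation":[0,0,0]},{"grip":0,"linear":[0,0,-0.02],"rotation":[0,0,0]},{"grip":0,"linear":[0,0,-0.03],"rotation":[0,0,0]},{"grip":0,"linear":[0,0,-0.03],"rotation":[0,0,0]},{"grip":0,"linear":[0,0,-0.01],"rotation":[0,0,0]}]'; python3 go.py 0.574 -0.2575 0.11 1.641
```

```text
clock: 20.68
tool_pos: [0.3945, 0.2107, 0.0067]
tool_rot: [1.752, 2.604, 0.006]
ft_force: [0.6, -0.5, -1.8]
grip_width: 0.0178
t 20.68 pos [0.3945 0.2107 0.0067] psi 1.957 tilt [0.005 0.002] F [ 0.6 -0.5 -1.8] w 0.0178 q [ 0.35  0.21 -0.66  0.69 -0.    1.53]
clock: 21.1
tool_pos: [0.3889, 0.2086, 0.1084]
tool_rot: [-1.751, -2.603, 0.009]
ft_force: [1.2, 0.0, -2.4]
grip_width: 0.0177
t 21.1 pos [0.3889 0.2086 0.1084] psi 1.957 tilt [-0.007 -0.002] F [ 1.2  0.  -2.4] w 0.0177 q [ 0.35  0.06 -0.56  0.95 -0.    1.53]
turn now (tool axes) [-0.007  0.001  0.316]
shift in present axes [-0.5015 -0.0043 -0.0017]  after turn [-0.4779  0.152  -0.0016]
```

```bash
python3 -m creep '[{"grip":0,"linear":[-0.025,0,-0.004],"rotation":[-0.004,0,0.04]},{"grip":0,"linear":[-0.035,0.002,-0.003],"rotation":[-0.003,0,0.04]},{"grip":0,"linear":[-0.037,0.004,0],"rotation":[0,0,0.04]},{"grip":0,"linear":[-0.037,0.005,0],"rotation":[0,0,0.04]},{"grip":0,"linear":[-0.037,0.007,0],"rotation":[0,0,0.04]},{"grip":0,"linear":[-0.037,0.008,0],"rotation":[0,0,0.04]},{"grip":0,"linear":[-0.037,0.01,0],"rotation":[0,0,0.04]},{"grip":0,"linear":[-0.037,0.012,0],"rotation":[0,0,0.036]}]'; python3 go.py 0.574 -0.2575 0.11 1.641
```

```text
clock: 21.77
tool_pos: [0.507, -0.0587, 0.127]
tool_rot: [2.136, 2.295, 0.023]
ft_force: [1.0, 0.9, -1.9]
grip_width: 0.0178
t 21.77 pos [ 0.507  -0.0587  0.127 ] psi 1.642 tilt [0.014 0.007] F [ 1.   0.9 -1.9] w 0.0178 q [-0.25  0.15 -0.42  0.99  0.01  1.25]
turn now (tool axes) [ 0.015 -0.005  0.001]
shift in present axes [-0.2032  0.0524  0.0167]  after turn [-0.203   0.0529  0.017 ]
```

```bash
python3 -m creep '[{"grip":0,"linear":[-0.034,0.009,0],"rotation":[0.01,-0.003,0]},{"grip":0,"linear":[-0.034,0.009,0],"rotation":[0,0,0]},{"grip":0,"linear":[-0.034,0.009,0.002],"rotation":[0,0,0]},{"grip":0,"linear":[-0.034,0.009,0.004],"rotation":[0,0,0]},{"grip":0,"linear":[-0.034,0.009,0.004],"rotation":[0,0,0]},{"grip":0,"linear":[-0.02,0.005,0.004],"rotation":[0,0,0]},{"grip":0,"linear":[0,0,0],"rotation":[0,0,0]}]'; python3 go.py 0.574 -0.2575 0.10 1.641
```

```text
clock: 22.35
tool_pos: [0.5747, -0.2637, 0.1177]
tool_rot: [2.145, 2.281, 0.009]
ft_force: [0.1, 0.1, -1.8]
grip_width: 0.0176
t 22.35 pos [ 0.5747 -0.2637  0.1177] psi 1.632 tilt [ 0.011 -0.003] F [ 0.1  0.1 -1.8] w 0.0176 q [-0.53  0.36 -0.16  1.04  0.    0.98]
turn now (tool axes) [ 0.011  0.004 -0.009]
shift in present axes [ 0.0063 -0.0005  0.0177]  after turn [ 0.0063 -0.0003  0.0177]
```

```bash
python3 -m creep '[{"grip":0,"linear":[0.005,0,0.012],"rotation":[0.009,0.003,-0.008]},{"grip":0,"linear":[0.001,0,0.015],"rotation":[0,0,0]},{"grip":0,"linear":[0,0,0.018],"rotation":[0,0,0]},{"grip":0,"linear":[0,0,0.012],"rotation":[0,0,0]},{"grip":0,"linear":[0,0,0],"rotation":[0,0,0]}]'; python3 - <<'E'
from h import *
st,im=snap('wrist','w11.png')
E
python3 go.py 0.574 -0.257 0.0297 1.641
```

```text
clock: 22.77
tool_pos: [0.5733, -0.2548, 0.0585]
tool_rot: [-2.14, -2.297, -0.003]
ft_force: [0.1, 0.2, -2.3]
grip_width: 0.0177
t 22.82 pos [ 0.5734 -0.2547  0.0593] psi 1.642 tilt [0.    0.002] F [ 0.4  0.9 -2.3] w 0.0177 q [-0.52  0.41 -0.22  0.94  0.    0.98]
turn now (tool axes) [ 0.    -0.002  0.001]
shift in present axes [-0.0024  0.0005  0.0296]  after turn [-0.0023  0.0005  0.0296]
```

View pics/w11.png

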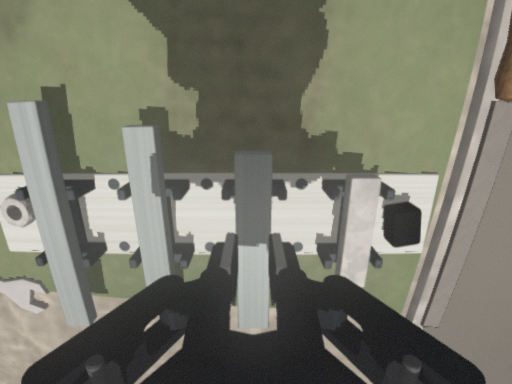

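Aligned between the ears, with neighbours clear. Lowering.

```bash
python3 -m creep '[{"grip":0,"linear":[-0.002,0,0.008],"rotation":[0,0,0]},{"grip":0,"linear":[0,0,0.008],"rotation":[0,0,0]},{"grip":0,"linear":[0,0,0.008],"rotation":[0,0,0]},{"grip":0,"linear":[0,0,0.002],"rotation":[0,0,0]},{"grip":0,"linear":[0,0,0],"rotation":[0,0,0]}]'; python3 go.py 0.574 -0.257 0.0297 1.641
```

```text
clock: 23.23
tool_pos: [0.5748, -0.2553, 0.0332]
tool_rot: [2.137, 2.301, 0.004]
ft_force: [0.4, -0.2, -2.0]
grip_width: 0.0176
t 23.23 pos [ 0.5748 -0.2553  0.0332] psi 1.644 tilt [0.002 0.001] F [ 0.4 -0.2 -2. ] w 0.0176 q [-0.52  0.44 -0.24  0.89  0.    0.98]
turn now (tool axes) [ 0.003 -0.001  0.003]
shift in present axes [-0.0016 -0.0009  0.0034]  after turn [-0.0016 -0.0009  0.0035]
```

```bash
python3 -m creep '[{"grip":0,"linear":[-0.001,0,0.0035],"rotation":[0,0,0]},{"grip":0,"linear":[0,0,0],"rotation":[0,0,0]}]'; python3 go.py 0.574 -0.257 0.0297 1.641;  python3 -m creep '[{"grip":48,"linear":[0,0,0],"rotation":[0,0,0]},{"grip":48,"linear":[0,0,0],"rotation":[0,0,0]},{"grip":48,"linear":[0,0,0],"rotation":[0,0,0]},{"grip":48,"linear":[0,0,-0.01],"rotation":[0,0,0]},{"grip":48,"linear":[0,0,-0.02],"rotation":[0,0,0]},{"grip":48,"linear":[0.005,0,-0.03],"rotation":[0,0,0]},{"grip":48,"linear":[0.02,0,-0.03],"rotation":[0,0,0]},{"grip":48,"linear":[0.035,0,-0.02],"rotation":[0,0,0]}]'; python3 -m creep '[{"grip":48,"linear":[0.03,-0.01,-0.025],"rotation":[0,0,0]},{"grip":48,"linear":[0.02,-0.01,-0.03],"rotation":[0,0,0]},{"grip":48,"linear":[0,0,-0.02],"rotation":[0,0,0]},{"grip":48,"linear":[0,0,0],"rotation":[0,0,0]}]'
python3 - <<'E'
from h import *
import pickle
st,im=snap('wrist','w12.png');pickle.dump(st,open('w12.pkl','wb'))
_,t=snap('top','top1.png');_,s=snap('scene','scene1.png')
cv2.imwrite('pics/t1c.png',cv2.resize(t[80:245,310:400],None,fx=3.6,fy=3.6,interpolation=cv2.INTER_CUBIC))
E
```

```text
clock: 23.4
tool_pos: [0.5754, -0.2567, 0.0298]
tool_rot: [2.137, 2.3, 0.005]
ft_force: [0.1, -0.6, -1.0]
grip_width: 0.0177
t 23.4 pos [ 0.5754 -0.2567  0.0298] psi 1.644 tilt [0.004 0.001] F [ 0.1 -0.6 -1. ] w 0.0177 q [-0.52  0.45 -0.24  0.88  0.    0.97]
turn now (tool axes) [ 0.004 -0.     0.003]
shift in present axes [-0.0002 -0.0015  0.0001]  after turn [-0.0002 -0.0015  0.0001]
clock: 24.07
tool_pos: [0.5702, -0.201, 0.1438]
tool_rot: [2.146, 2.292, 0.001]
ft_force: [1.2, -0.0, 0.1]
grip_width: 0.0411
clock: 24.4
tool_pos: [0.5481, -0.1464, 0.2328]
tool_rot: [2.134, 2.289, 0.012]
ft_force: [0.1, -1.4, 0.5]
grip_width: 0.0409
```

View pics/w12.png

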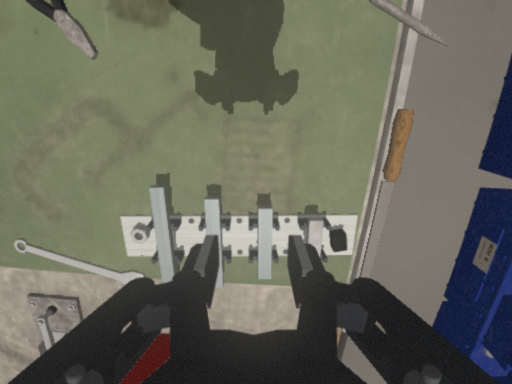

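View pics/top1.png

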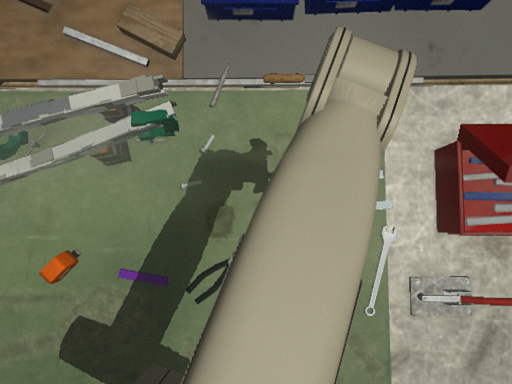

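```bash
python3 -m creep '[{"grip":48,"linear":[0.03,-0.02,-0.01],"rotation":[0,0,0]},{"grip":48,"linear":[0.035,-0.02,-0.01],"rotation":[0,0,0]},{"grip":48,"linear":[0.035,-0.02,0],"rotation":[0,0,0]},{"grip":48,"linear":[0.035,-0.02,0],"rotation":[0,0,0]},{"grip":48,"linear":[0.035,-0.02,0],"rotation":[0,0,0]},{"grip":48,"linear":[0.035,-0.02,0],"rotation":[0,0,0]},{"grip":48,"linear":[0.035,-0.01,0],"rotation":[0,0,0]},{"grip":48,"linear":[0,0,0],"rotation":[0,0,0]}]'
python3 - <<'E'
from meas import *
_,t=snap('top','top2.png')
cv2.imwrite('pics/t2c.png',cv2.resize(t[80:245,290:420],None,fx=3.6,fy=3.6,interpolation=cv2.INTER_CUBIC))
E
python3 go.py
```

```text
clock: 25.22
tool_pos: [0.3902, 0.0868, 0.2313]
tool_rot: [-2.15, -2.268, 0.017]
ft_force: [0.3, -0.3, -0.8]
grip_width: 0.041
t 25.27 pos [0.3909 0.0849 0.2309] psi 1.623 tilt [-0.019  0.001] F [-0.1  0.3  0.3] w 0.0413 q [ 0.05 -0.12 -0.46  1.25  0.    1.57]
```

View pics/t2c.png

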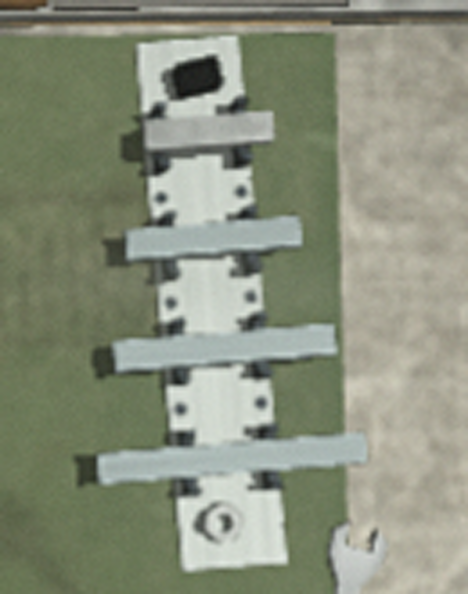

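```bash
python3 - <<'E'
from h import *
f=lambda q,z:cast('top',np.array(q,float)/3.6+[290,80],z)[:,:2]
r=f([(138,43),(240,37),(287,563),(184,570)],.005);ctr=r.mean(0);ax=((r[0]+r[1])-(r[2]+r[3]));ax/=np.linalg.norm(ax);ay=np.array([-ax[1],ax[0]]);print(ctr,ax)
# four top-face corners per bar: UL,UR,LL,LR
B={'85d':[(145,123),(272,112),(147,152),(274,140)],'115c':[(126,231),(300,216),(128,260),(302,244)],'145b':[(114,342),(334,325),(116,370),(336,353)],'175a':[(97,456),(364,434),(99,484),(367,461)]}
for k,t in zip(B,(.108,.036,-.036,-.108)):
    P=f(B[k],.035);d=P.mean(0)-(ctr+t*ax);L=np.linalg.norm(P[0]+P[2]-P[1]-P[3])/2
    e=P[0]+P[2]-P[1]-P[3];e/=np.linalg.norm(e)
    print(k,'across',round(d@ax*1e3,1),'along',round(d@ay*1e3,1),'L',round(L*1e3,1),'ang',round(float(np.arcsin(e@ax)),3))
E
```

```text
[ 0.53850592 -0.26268311] [0.99774435 0.06712835]
85d across 0.5 along -1.8 L 84.1 ang -0.015
115c across 1.8 along 1.4 L 114.7 ang -0.014
145b across 1.0 along 0.6 L 144.2 ang -0.003
175a across 0.1 along 2.7 L 174.6 ang -0.011
```

```bash
python3 - <<'E'
from bench import order
print(order.finish_job())
E
```

```text
the job is handed in; nothing more can be done
None
```

I racked all four bars in order of length, let go of them, and handed the job in at about 25 s of the 112 s. I don't have the verdict, since the hand-in reports none.

The rubber block turned out to be at the far end, next to rest_d. So from block to nut the 85 mm bar is in rest_d, the 115 in c, the 145 in b and the 175 in a.

| Bar | Rest | Off centre across (limit 10 mm) | Off centre lengthwise (limit 12 mm) | Off direction (limit 0.2 rad) |
|---|---|---|---|---|
| 85 mm | d | 0.5 mm | 1.8 mm | 0.015 rad |
| 115 mm | c | 1.8 mm | 1.4 mm | 0.014 rad |
| 145 mm | b | 1.0 mm | 0.6 mm | 0.003 rad |
| 175 mm | a | 0.1 mm | 2.7 mm | 0.011 rad |

- **Seating:** these figures come from the last top picture. I did not measure seat height directly. At the expected top-face height the bars measured 84 to 175 mm long, within 1 mm of their true lengths.
- **Contact:** the gripper ended about 0.23 m up and well clear of the rack. The wrist-force readings I took stayed under about 4 N.
- **Disagreement:** the top and wrist cameras placed the rail about 2 to 3 mm apart, so I aimed between the two. The one failed check was a first top picture blocked by the arm, which I retook after moving the arm away.

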